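# Clamp a loom weight on the sloping label cradle, then free it for its photograph

### The job

Take the clay loom weight from the green-floored tray and lay it on the sloping cradle, slip side up and across the slope, squared up against both brass pins and in the middle of the white band; set it down, do not drop it. Swing the toggle clamp over centre onto it by its orange knob so that the new paper slip is pressed on, let go, and leave it locked by itself for two seconds. Then swing the clamp fully open again and leave the weight seated there for its photograph; the conical weights stay standing where they are.

Things in the scene. Friction and masses are not known exactly. Their poses are not given: they have to be found in the camera images.
- nest (a point): Centre of the seat on the cradle's sloping grey plate, on its surface, 60 mm above the table. Axes: x uphill along the 30 degree slope (away from the robot), y across it and level, z square out of the plate (leaning 30 degrees towards the robot). Plate: x -70 to 90, y -90 to 220 mm. A white band, y -25 to 25 mm, marks the middle of the seat. A weight that is home has its middle straight over this point.
- cradle: The fixed measuring cradle: sloping grey plate on a steel foot, with stop pins, toggle clamp and camera column. Origin and axes as nest.
- stop_pins (a point): Half-way between the two brass stop pins, on the plate. The pins stand square out of the plate at x -29, y -36 and +36 mm of nest, 10 mm thick, 26 mm high. A weight that is home touches both with its downhill face; a finger fits between them.
- camera_edge (a point): Middle of the near lower edge of the grey camera head that hangs over the seat from behind: 47 mm farther from the robot and 219 mm higher than nest; the head is 60 mm wide, 85 mm deep, 32 mm high (its lens hangs 10 mm lower, 15 mm or more behind this edge). There is no room for an upright tool at the seat: come in square to the slope.
- weight_mid (a point): Middle of the square body of the terracotta loom weight, 24 mm over the face it lies on. A bar 48 x 48 mm (x, z), y -45 to 45 mm, with a blunt round nose to y -74; about 0.4 kg. z: out of its upper face, with a paper slip. It starts lying flat in the green-floored tray, up to 0.2 rad askew; it may be gripped across its x, and may lie on the cradle with its nose to either side. Friction alone holds it on the slope.
- weight: The loom weight itself; origin at the centre of the face it lies on, axes as weight_mid.
- clamp_pivot (a point): Pivot of the toggle clamp's handle, at x 0, y 182, z 109 mm of nest, between the steel cheeks of the clamp (x -28 to 28; y 100 to 200 up to z 75 mm, and y 166 to 198 up to z 120 mm). The handle swings about it in the cradle's y-z plane.
- bar_pivot (a point): Pivot of the clamp's steel arm, at x 0, y 120, z 60 mm of nest. The arm, 18 mm wide, 120 mm from pivot to pad, is linked to the handle by the toggle: open it stands square out of the slope (about 77 degrees up), its pad facing the seat; closed it lies across the slope and its sprung rubber pad presses on the weight over nest.
- clamp_pad: The clamp's rubber pad, 26 mm across, 12 mm thick, on a sprung spindle under the end of the arm; origin at the centre of its pressing face.
- handle_grip (a point): Centre of the orange ball knob, 28 mm across, at the end of the clamp handle (a 12 mm steel rod), 90 mm from the handle's pivot. z along the handle away from the pivot, x as the cradle's. At y 182 + 90 sin(a), z 109 + 90 cos(a) mm of nest, where a is the reading of clamp_handle. The rod turns in a pinch on the ball.
- clamp_handle (a joint): Angle of the clamp handle, rad. 0: closed on its stop, handle square out of the slope. Grows as the handle swings out to +y; 1.25: open stop, where it starts. From about 0.37 the pad meets the weight and the handle pushes back, up to about 6 N at the knob; dead centre is 0.10, past it the clamp locks; short of it it springs open. About 5 N at the knob unlocks it.
- tray_load_in (a point): Centre of the floor of the green-floored white tray in which the loom weight lies at the start; fixed on the table: outside 160 (x) x 170 (y) x 35 mm high, walls 4 mm thick, floor 5 mm thick; axes level, along its sides.
- tray_other: The other, plain white tray of the same size, with two small conical weights standing in it; its origin is the centre of its underside.
- cone_a: Terracotta cone, 50 mm wide, 68 mm tall, standing in the plain tray; origin at the centre of its base. To be left alone.
- cone_b: Grey-brown cone, 44 mm wide, 60 mm tall, standing in the plain tray; origin at the centre of its base. To be left alone.
- cone_c: Pale cone, 54 mm wide, 75 mm tall, standing on the table; origin at the centre of its base. To be left alone.

How it is judged (in metres and radians):
On the way, in this order (a step that is already met when the one before it is completed fails the run):
1. the weight lies flat on the slope against both pins (within 3 mm, square within 4 degrees), its middle within 12 mm of the middle of the band, the clamp still open (x of weight_mid in the frame of nest between -0.004 and 0.003 m and y of weight_mid in the frame of nest between -0.012 and 0.012 m and z of weight_mid in the frame of nest below 0.028 m and angle between the y axis of weight_mid and the y axis of nest, either way round below 0.07 rad and angle between the z axis of weight_mid and the z axis of nest, either way round below 0.07 rad and angle between weight_mid's own z axis and vertical below 1 rad and value of joint clamp_handle above 0.9 rad), for 0.2 s.
2. the clamp is locked past centre, its pad pressing the seated weight, handle let go, for two seconds (x of weight_mid in the frame of nest between -0.004 and 0.003 m and y of weight_mid in the frame of nest between -0.012 and 0.012 m and z of weight_mid in the frame of nest below 0.028 m and angle between the y axis of weight_mid and the y axis of nest, either way round below 0.07 rad and angle between the z axis of weight_mid and the z axis of nest, either way round below 0.07 rad and angle between weight_mid's own z axis and vertical below 1 rad and value of joint clamp_handle below 0.04 rad and contact force between clamp_pad and weight above 3.5 N and contact force between the fingers and cradle below 0.2 N), for 1.9 s.
At the end, for the whole second after the job is handed in: The clamp is open again (handle beyond 1.05 rad) and the loom weight still lies on the slope, slip up and still, against both pins (within 3 mm, square within 4 degrees), its middle within 12 mm of the middle of the white band (x of weight_mid in the frame of nest between -0.004 and 0.003 m and y of weight_mid in the frame of nest between -0.012 and 0.012 m and z of weight_mid in the frame of nest below 0.028 m and angle between the y axis of weight_mid and the y axis of nest, either way round below 0.07 rad and angle between the z axis of weight_mid and the z axis of nest, either way round below 0.07 rad and angle between weight_mid's own z axis and vertical below 1 rad and value of joint clamp_handle above 1.05 rad and linear speed of weight below 0.02 m/s); the robot touches nothing.
It fails at once if the loom weight is dropped (falls freely faster than 0.5 m/s with no finger on it) (linear speed of weight above 0.5 m/s and contact force between the fingers and weight below 0.01 N).
It fails at once if cone_a is shifted by more than 25 mm or knocked over (distance of cone_a from where it was at the start of the episode above 0.025 m or angle between cone_a's own z axis and vertical above 0.5 rad).
It fails at once if cone_b is shifted by more than 25 mm or knocked over (distance of cone_b from where it was at the start of the episode above 0.025 m or angle between cone_b's own z axis and vertical above 0.5 rad).
It fails at once if cone_c is shifted by more than 25 mm or knocked over (distance of cone_c from where it was at the start of the episode above 0.025 m or angle between cone_c's own z axis and vertical above 0.5 rad).
It also fails if it takes over 72 s, if anything falls off the work surface, if the arm or the gripper's body presses on something with over 40 N, if the wrist force passes 120 N, or if a joint passes its speed limit or range.

### The arm

A 6-joint arm with a two-finger parallel gripper is mounted at the origin on the work surface. World frame = base frame: x ahead of the robot, y to its left, z up, the work surface at z = 0. Lengths are in mm, angles in degrees, forces in N, time in s.
With the tool pointing down it reaches from about 325 to 775 mm from the base axis. Payload 5.5 kg.
Tool frame: the origin (TCP) lies on the centre line of the jaws, within the pads' length; the fingertips stand 19 mm ahead of it and the grasp point (between the pads) is the TCP; z points along the fingers, x is the direction in which the jaws open and shut, and the axes are right-handed (so a half turn about z gives the same grasp; the last joint's range is limited). The gripper opens to 85 mm and grips with 20 to 120 N. Pads are 22 mm wide; open, the fingers measure 114 mm over their backs; the gripper's body (76 mm by 85 mm) begins 54 mm behind the grasp point. The pads swing forward as they close: fully open they stand 13 mm farther back than shut.
Start: joints at [-3.249, 5.22, 70.514, -0, 104.267, -3.249], TCP at [600.014, -0.003, 228.375] pointing down, gripper open.
Joint ranges: [-164.24, 164.24], [-49.07, 125.15], [9.68, 141.18], [-86.29, 266.29], [3.28, 154.24], [-151.56, 151.56]. Speed limits (degrees/s): [147.25, 147.25, 172.46, 180, 180, 180].

### API

Orientations are given as a 3x3 rotation matrix whose columns are the frame's x, y, z axes.
In Python, from bench import * gives the robot as it stands. The module is installed in compiled form; this text tells all that it offers.
- The arm moves only by the tool jog_arm, never from a script. Its argument "deltas" is a list of rows, each an object with "delta_pos": the shift along the tool's x, y, z in units of 20 cm (1.0 is 20 cm), a list of three; "twist": the turn, a rotation vector about the tool's x, y, z in units of pi rad (1.0 is pi rad), a list of three; "claw": the gripper's target within -1 to 1 (shut at 1, half-way at 0, fully open at -1). In form: [{"delta_pos": [x, y, z], "twist": [rx, ry, rz], "claw": claw}, ...]. A call has 1 to 12 rows; each row is the pose to reach, as a shift and turn from the pose measured when the call began, along the tool's axes at that moment, turning the shorter way round; what a row does not reach only later rows make up. A row lasts 1/8 s, in which the tool goes at most 62.5 mm and 10.7 degrees, less where a joint would pass 70% of its speed; a pose out of reach is approached as far as the arm can. A call with a number of a shift or a turn outside -1 to 1 is refused whole. A call with a gripper value outside its range is refused whole. The fingers move at their own pace and stop on an object; "squeeze" is the grip in N (left out, the last holds). Time passes only in rows, so rows that repeat a pose let the fingers close. It gives the time, the measured TCP pose, the force and the opening at its end, in the units of the state.
- sense(): the state, without advancing time (a new reading comes with each control period).
- get_image(name): name is "scene" or "side" or "wrist"; returns a dict with "color" (400x640x3 uint8, blue, green, red), "depth" (400x640 float32, mm along the optical axis (not along the pixel's ray), 0 where there is no reading), "vertical_fov" (degrees; the focal length in pixels is half the picture's height over the tangent of half this angle, whatever the lens; pixels are square), "cx", "cy" (the principal point, pixels), "R" (3x3) and "t" (3): a world point X has camera coordinates R X + t. Camera axes: x right, y down, z forward; pixel columns grow to the right and rows downward; lengths in mm; the calibration is good to about 2 mm. A picture is of the moment at which its call begins.
- hand_in(): hands the job in, once; it reports no verdict.
The state is a dict: "clock": time; "q": joint angles; "qd": joint speeds; "joint_efforts": joint torques, N m; "ee_pos": TCP position; "eef_rot": TCP orientation; "wrist_force": force on the tool from outside, world axes, zero at the start; "ft_torque": the same for the moment, N m; "opening": opening from 0.0 (shut) to 1.0 (fully open).
Only numpy, scipy, OpenCV 4.12 (cv2) and the standard library are available. Lean on these libraries where they do the work, as an engineer would, in place of code of your own. Each camera call takes 0.05 s, during which the arm holds its last target.

## Working session

There is one attempt and no reset: what is moved stays moved. The work goes in short steps, Python scripts to look and compute and a tool call to move; the robot and the scene stay as the last step left them, time stands still between calls to the robot, and variables do not carry over. Pictures are saved under pics/ and viewed, and the job is handed in when it is done.

Besides the shell and the picture viewer there is one more tool, called after ">>>" as name(argument=value, ...), one argument or row to a line, values as JSON. jog_arm: Moves the arm, as the interface text tells. Shifts and turns lie within -1 to 1; 1 stands for 20 cm of shift or pi rad of turn. Its arguments: {"type":"object","properties":{"deltas":{"type":"array"},"squeeze":{"type":"number"}},"required":["deltas"]}

```bash
mkdir -p pics; python3 - <<'E'
from bench import *
import cv2,numpy as np
s=sense();print(s)
for n in ["scene","side","wrist"]:
    d=get_image(n);cv2.imwrite(f"pics/{n}0.png",d["color"]);np.savez(f"{n}0.npz",**d)
    print(n,d["vertical_fov"],d["cx"],d["cy"],np.round(d["R"],4).tolist(),np.round(d["t"],1), (d["depth"]>0).mean())
E
```

```text
{'clock': 0.0, 'q': array([-3.24821791e+00,  5.26138641e+00,  7.05826287e+01,  4.28459881e-04,
        1.04265450e+02, -3.24861851e+00]), 'qd': array([-0.11030877, -0.08022982,  0.08246183,  0.04482383, -0.1064702 ,
        0.01122563]), 'joint_efforts': array([ 1.92109423e-03, -4.58737707e+01, -4.18019521e+01,  2.08830479e-04,
        1.19483890e-02, -1.60596358e-05]), 'ee_pos': array([5.99713921e+02, 2.16943265e-02, 2.27261473e+02]), 'eef_rot': array([[ 9.99998182e-01,  8.71741358e-06, -1.90704773e-03],
       [ 8.93767399e-06, -9.99999993e-01,  1.15489620e-04],
       [-1.90704671e-03, -1.15506454e-04, -9.99998175e-01]]), 'wrist_force': array([ 0.78985529, -0.81342052, -0.22773515]), 'ft_torque': array([ 0.0555121 , -0.02107487, -0.0306982 ]), 'opening': 0.9987850322858224}
scene 52.35896970066725 320.75780873151115 202.01484746307995 [[-0.4725, 0.8813, 0.0049], [0.4631, 0.253, -0.8494], [-0.7499, -0.3991, -0.5277]] [ 167.7 -127.5 1881. ] 0.986578125
side 48.09823860667679 327.96462551721646 200.69152005181124 [[0.7783, -0.6279, 0.0017], [-0.348, -0.4336, -0.8312], [0.5226, 0.6464, -0.556]] [-334.6  380.3 1161.4] 0.9949609375
wrist 66.07734889115167 318.19902853725665 193.01162404838539 [[1.0, 0.0003, -0.0021], [0.0009, -0.9545, 0.2982], [-0.002, -0.2982, -0.9545]] [-599.6  -39.   379.1] 0.99605078125
```

View pics/scene0.png

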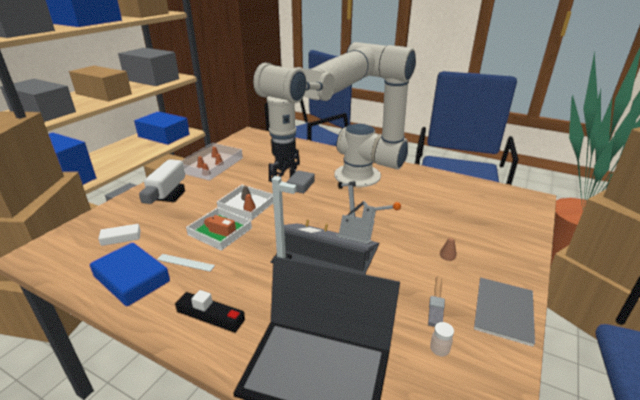

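View pics/side0.png

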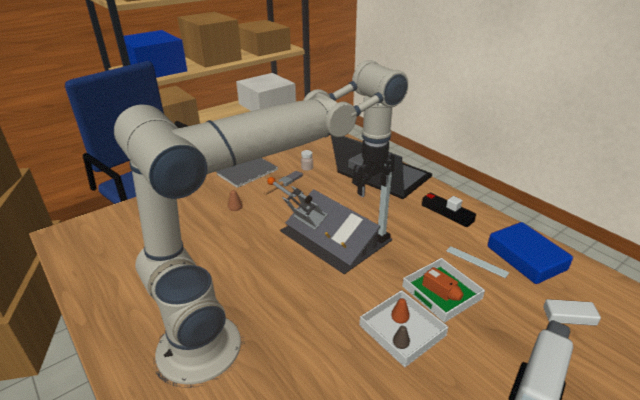

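View pics/wrist0.png

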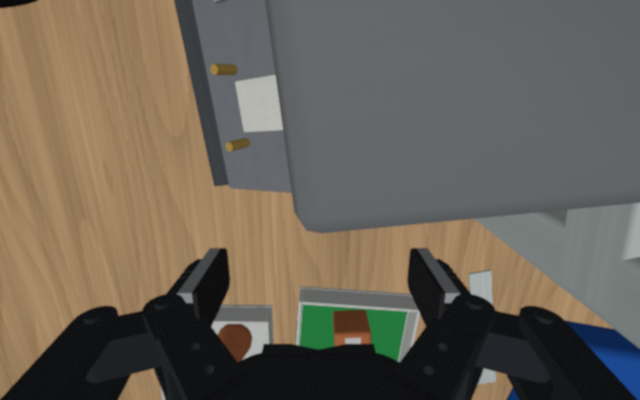

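```bash
cat > h.py <<'E'
import numpy as np,cv2
def load(f): return dict(np.load(f))
def K(d):
    h=d["color"].shape[0]; f=h/2/np.tan(np.radians(float(d["vertical_fov"]))/2); return f,float(d["cx"]),float(d["cy"])
def cloud(d):
    f,cx,cy=K(d); h,w=d["depth"].shape; u,v=np.meshgrid(np.arange(w),np.arange(h)); z=d["depth"]
    P=np.stack([(u-cx)/f*z,(v-cy)/f*z,z],-1)
    return (P-d["t"])@d["R"]   # R^T (P-t)
def ray(d,u,v):
    f,cx,cy=K(d); D=np.array([(u-cx)/f,(v-cy)/f,1])@d["R"]; return -d["R"].T@d["t"],D
def plane(d,u,v,n,p):
    o,D=ray(d,u,v); n=np.array(n,float); return o+D*(np.dot(n,np.array(p)-o)/np.dot(n,D))
def tri(a,b):
    A=np.zeros((3,3));y=np.zeros(3)
    for o,D in (a,b):
        D=D/np.linalg.norm(D);M=np.eye(3)-np.outer(D,D);A+=M;y+=M@o
    return np.linalg.solve(A,y)
def proj(d,X):
    f,cx,cy=K(d);c=d["R"]@np.array(X,float)+d["t"];return f*c[0]/c[2]+cx,f*c[1]/c[2]+cy
E
python3 - <<'E'
from h import *
for n in ["scene","side","wrist"]:
    d=load(n+"0.npz");print(n,"cam",np.round(-d["R"].T@d["t"]))
s=load("side0.npz");c=s["color"]
cv2.imwrite("pics/s_crop.png",cv2.resize(c[160:380,250:500],None,fx=2.6,fy=2.6,interpolation=cv2.INTER_CUBIC))
s=load("scene0.npz");c=s["color"]
cv2.imwrite("pics/c_crop.png",cv2.resize(c[140:280,170:420],None,fx=3.2,fy=3.2,interpolation=cv2.INTER_CUBIC))
E
```

```text
scene cam [1549.  635.  883.]
side cam [-214. -796.  962.]
wrist cam [600.  76. 372.]
```

View pics/s_crop.png

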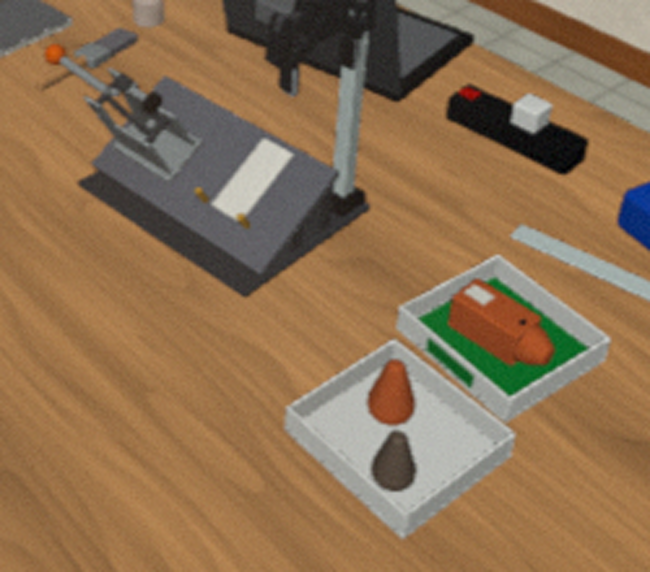

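View pics/c_crop.png

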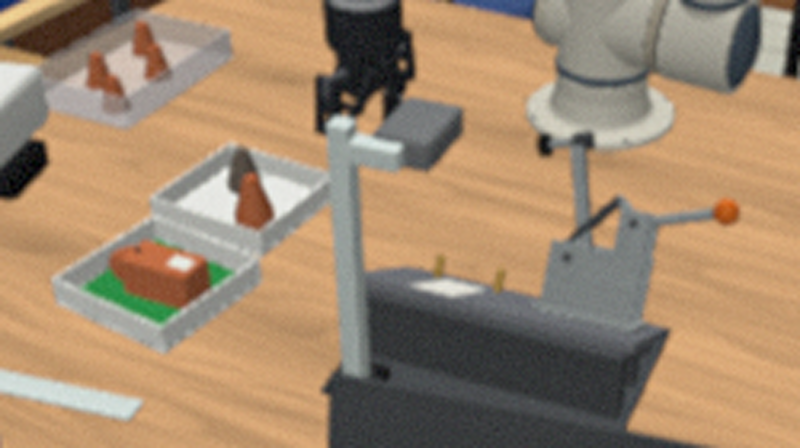

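```bash
python3 - <<'E'
from h import *
from scipy import ndimage as nd
s=load("side0.npz");P=cloud(s);c=s["color"].astype(int);b,g,r=c[...,0],c[...,1],c[...,2]
reg=np.zeros(b.shape,bool);reg[180:280,270:400]=1
band=reg&(b>150)&(abs(r-b)<40)&(P[...,2]>20)&(P[...,2]<130)
L,n=nd.label(band);sz=nd.sum(band,L,range(1,n+1));band=L==(np.argmax(sz)+1)
v,u=np.nonzero(band);print("band px",band.sum(),u.mean(),v.mean(),u.min(),u.max(),v.min(),v.max())
# plate plane from grey plate region via ransac
Q=P[reg&(abs(r-b)<25)&(r<130)&(P[...,2]>10)]
best=None;rng=np.random.default_rng(0)
for i in range(2000):
    p=Q[rng.choice(len(Q),3,False)];nn=np.cross(p[1]-p[0],p[2]-p[0]);nn/=np.linalg.norm(nn)+1e-9
    if nn[2]<0: nn=-nn
    if not .75<nn[2]<.95: continue
    k=(abs((Q-p[0])@nn)<2).sum()
    if best is None or k>best[0]: best=(k,nn,p[0])
I=Q[abs((Q-best[2])@best[1])<3];m=I.mean(0);nn=np.linalg.svd(I-m,full_matrices=False)[2][2];nn*=np.sign(nn[2])
print("plane",len(I),nn,np.degrees(np.arccos(nn[2])),m)
B=P[band];print("band 3d mean",B.mean(0))
# band via rays
cnt,_=cv2.findContours(band.astype(np.uint8),cv2.RETR_EXTERNAL,cv2.CHAIN_APPROX_NONE)
rect=cv2.approxPolyDP(max(cnt,key=len),4,True)[:,0];print(rect.tolist())
for q in rect: print(np.round(plane(s,*q,nn,m),1))
def cen(mask):
    L,n=nd.label(mask);
    for i in range(1,n+1):
        k=(L==i);
        if k.sum()>8:
            vv,uu=np.nonzero(k);print("  n",k.sum(),"uv",uu.mean().round(1),vv.mean().round(1),"box",uu.min(),uu.max(),vv.min(),vv.max(),"P",np.round(np.median(P[k],0),1))
print("knob");cen((r>170)&(g<120)&(g>40)&(b<60)&(np.arange(640)<300))
print("pins");cen(reg&(r-b>60)&(P[...,2]>30))
reg2=np.zeros(b.shape,bool);reg2[255:330,395:490]=1
print("green");cen(reg2&(g>r+30)&(g>b+20))
w=reg2&(r-b>60)&(r>110)&(g<110)
print("weight");cen(w)
sc=load("scene0.npz")
P2=cloud(sc);c=sc["color"].astype(int);P=P2;b,g,r=c[...,0],c[...,1],c[...,2]
print("knob");m2=(r>170)&(g<120)&(b<70);m2[:,:380]=0;m2[:190]=0;m2[230:]=0;cen(m2)
E
```

```text
band px 417 346.5947242206235 228.326139088729 332 362 214 243
plane 1923 [-0.5031331  -0.05291975  0.86258715] 30.391679593246234 [540.01877126 109.79409484  61.62150758]
band 3d mean [565.9599604   71.97989575  74.73120711]
[[362, 219], [350, 214], [332, 238], [345, 241]]
[614.2  52.2 101.4]
[604.7 100.5  98.8]
[518.3  88.7  47.7]
[535.4  43.7  54.9]
knob
  n 24 uv 270.1 179.7 box 268 272 177 182 P [441.2 322.  189.2]
pins
  n 19 uv 271.5 181.7 box 270 274 180 184 P [443.1 317.4 184.3]
  n 10 uv 326.5 233.7 box 325 328 232 236 P [504.3 101.   66.1]
  n 9 uv 342.7 243.9 box 341 344 242 246 P [511.8  27.2  67.5]
green
  n 667 uv 443.8 292.9 box 411 475 267 311 P [ 622.4 -289.2    6.3]
  n 100 uv 422.6 299.1 box 414 431 291 308 P [ 565.2 -261.4   20.3]
weight
  n 174 uv 402.5 266.7 box 395 415 255 275 P [ 637.5 -118.2    1.5]
  n 40 uv 473.1 268.6 box 467 480 265 273 P [ 805.  -262.9    0.9]
  n 718 uv 442.2 285.3 box 423 462 267 299 P [ 627.6 -273.7   45.9]
  n 15 uv 487.1 279.0 box 485 489 276 281 P [ 797.3 -316.8    1.4]
  n 12 uv 399.8 278.4 box 397 402 277 280 P [ 592.5 -150.     1.3]
  n 268 uv 401.0 311.5 box 395 408 299 322 P [ 466.4 -267.9   40.7]
  n 270 uv 477.0 320.3 box 462 489 309 329 P [ 636.2 -400.3    1.2]
  n 51 uv 463.4 322.6 box 455 472 316 329 P [ 600.6 -379.1    1.7]
knob
  n 309 uv 569.4 209.3 box 556 581 199 223 P [-886.5  980.9 -396.5]
  n 24 uv 397.0 204.6 box 394 400 203 207 P [454.  330.6 186.3]
```

```bash
python3 - <<'E'
from h import *
s=load("side0.npz");c=s["color"]
a=cv2.resize(c[50:210,310:430],None,fx=3.7,fy=3.7,interpolation=cv2.INTER_CUBIC)
s=load("scene0.npz");c=s["color"]
b=cv2.resize(c[60:220,240:340],None,fx=3.7,fy=3.7,interpolation=cv2.INTER_CUBIC)
cv2.imwrite("pics/z.png",np.hstack([a,b])[:600,:800])
E
```

```text
(no output)
```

View pics/z.png

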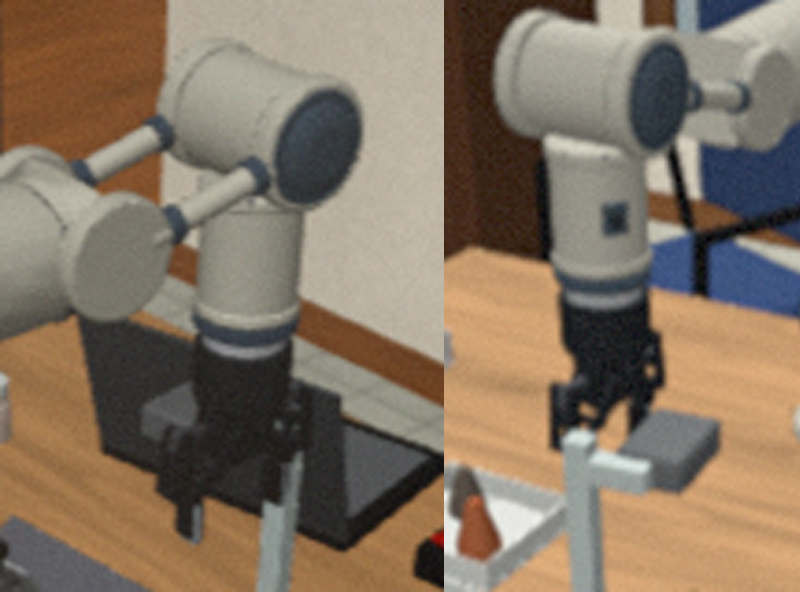

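>>> jog_arm(
  deltas=[
    {"delta_pos": [0.05, 0.25, 0], "twist": [0, 0, 0], "claw": -1},
    {"delta_pos": [0.1, 0.5, 0], "twist": [0, 0, 0], "claw": -1},
    {"delta_pos": [0.12, 0.75, 0], "twist": [0, 0, 0], "claw": -1},
    {"delta_pos": [0.12, 1.0, 0], "twist": [0, 0, 0], "claw": -1},
    {"delta_pos": [0.12, 1.0, 0], "twist": [0, 0, 0], "claw": -1},
    {"delta_pos": [0.12, 1.0, 0], "twist": [0, 0, 0], "claw": -1},
  ],
  squeeze=40,
)

```text
clock: 0.9
ee_pos: [623.7, -199.7, 226.9]
eef_rot: [[1.0, -0.0, -0.002], [-0.0, -1.0, 0.001], [-0.002, -0.001, -1.0]]
wrist_force: [0.3, -0.2, 1.1]
opening: 0.998
```

```bash
python3 - <<'E'
from bench import *
import cv2,numpy as np
for n in ["wrist","side"]:
    d=get_image(n);cv2.imwrite(f"pics/{n}1.png",d["color"]);np.savez(f"{n}1.npz",**d)
E
```

```text
(no output)
```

View pics/wrist1.png

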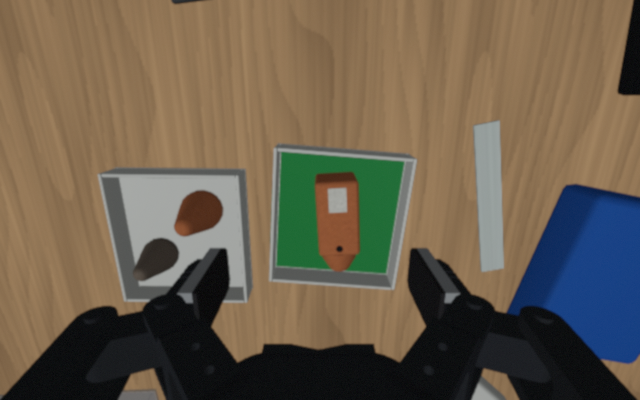

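View pics/side1.png

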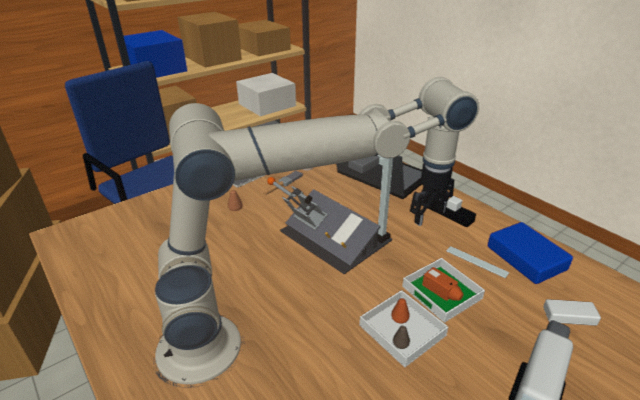

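```bash
python3 - <<'E'
from h import *
d=load("wrist1.npz");P=cloud(d);c=d["color"].astype(int);b,g,r=c[...,0],c[...,1],c[...,2]
reg=np.zeros(b.shape,bool);reg[150:285,280:400]=1
m=reg&(P[...,2]>47)&(P[...,2]<70)
v,u=np.nonzero(m);print(m.sum(),np.median(P[m],0),np.percentile(P[m],[2,98],axis=0))
pts=np.array([plane(d,a,e,[0,0,1],[0,0,53])[:2] for a,e in zip(u,v)])
rect=cv2.minAreaRect(pts.astype(np.float32));print(rect)
# body edges: for slices in y, min/max x
for y in range(-345,-215,10):
    k=abs(pts[:,1]-y)<4
    if k.any(): print(y,pts[k,0].min().round(1),pts[k,0].max().round(1),((pts[k,0].min()+pts[k,0].max())/2).round(1))
# tray: green floor and rim
s=load("side1.npz")
tm=reg&(g>r+30)&(g>b+20);vv,uu=np.nonzero(tm);gp=np.array([plane(d,a,e,[0,0,1],[0,0,5])[:2] for a,e in zip(uu,vv)]);print("green",cv2.minAreaRect(gp.astype(np.float32)))
sl=reg&(b>130)&(P[...,2]>40);print("slip",P[sl].mean(0))
# side check
Ps=cloud(s);c=s["color"].astype(int);b,g,r=c[...,0],c[...,1],c[...,2]
rg=np.zeros(b.shape,bool);rg[262:300,418:466]=1
ms=rg&(Ps[...,2]>48)&(Ps[...,2]<60)&(r-b>40);print("side top",np.median(Ps[ms],0),ms.sum())
v,u=np.nonzero(ms);print(cv2.minAreaRect(np.array([plane(s,a,e,[0,0,1],[0,0,53])[:2] for a,e in zip(u,v)],dtype=np.float32)))
E
```

```text
3245 [ 646.10406185 -254.34013373   51.39877366] [[ 622.27398157 -306.3250343    47.97444563]
 [ 668.65377026 -212.54715503   53.01354702]]
((645.9678344726562, -260.6286926269531), (47.151222229003906, 102.00640106201172), 3.3159098625183105)
-315 645.6 651.5 648.5
-305 639.6 658.3 649.0
-295 624.5 670.7 647.6
-285 624.5 670.4 647.5
-275 623.4 670.0 646.7
-265 623.4 669.7 646.5
-255 622.2 669.3 645.8
-245 622.3 668.9 645.6
-235 621.2 667.4 644.3
-225 620.1 667.0 643.6
green ((646.7252807617188, -269.0018005371094), (154.85804748535156, 149.00233459472656), 85.4946060180664)
slip [ 644.11872263 -229.82670551   57.16035997]
side top [ 640.36269673 -265.3860922    52.56703005] 356
((640.3783569335938, -263.7504577636719), (52.87168884277344, 103.16338348388672), 3.3686187267303467)
```

>>> jog_arm(
  deltas=[
    {"delta_pos": [0.11, 0.276, 0.2], "twist": [0, 0, -0.0183], "claw": -1},
    {"delta_pos": [0.11, 0.276, 0.4], "twist": [0, 0, -0.0183], "claw": -1},
    {"delta_pos": [0.11, 0.276, 0.6], "twist": [0, 0, -0.0183], "claw": -1},
    {"delta_pos": [0.11, 0.276, 0.8], "twist": [0, 0, -0.0183], "claw": -1},
    {"delta_pos": [0.11, 0.276, 0.9], "twist": [0, 0, -0.0183], "claw": -1},
    {"delta_pos": [0.11, 0.276, 0.97], "twist": [0, 0, -0.0183], "claw": -1},
    {"delta_pos": [0.11, 0.276, 0.97], "twist": [0, 0, -0.0183], "claw": -1},
  ],
)

```text
clock: 1.88
ee_pos: [645.8, -253.3, 33.4]
eef_rot: [[0.998, 0.059, -0.002], [0.059, -0.998, 0.001], [-0.002, -0.001, -1.0]]
wrist_force: [0.1, 0.2, -0.3]
opening: 1.001
```

```bash
python3 - <<'E'
from bench import *
import cv2,numpy as np
for n in ["wrist"]:
    d=get_image(n);cv2.imwrite(f"pics/{n}2.png",d["color"])
print(sense()["ee_pos"])
E
```

```text
[ 646.29244044 -253.74807487   34.64311852]
```

View pics/wrist2.png

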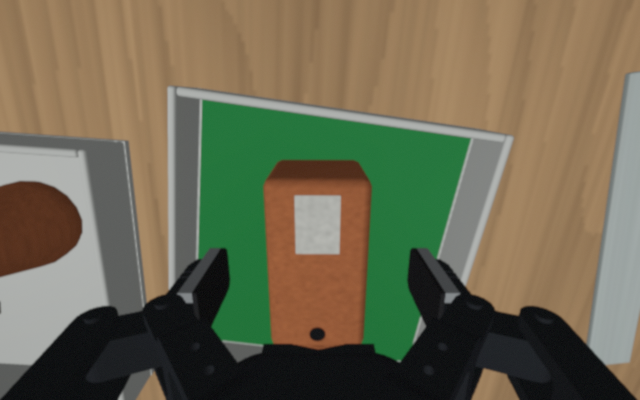

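>>> jog_arm(
  deltas=[
    {"delta_pos": [0, 0, 0], "twist": [0, 0, 0], "claw": 1},
    {"delta_pos": [0, 0, 0], "twist": [0, 0, 0], "claw": 1},
    {"delta_pos": [0, 0, 0], "twist": [0, 0, 0], "claw": 1},
    {"delta_pos": [0, 0, 0], "twist": [0, 0, 0], "claw": 1},
    {"delta_pos": [0, 0, 0], "twist": [0, 0, 0], "claw": 1},
    {"delta_pos": [0, 0, 0], "twist": [0, 0, 0], "claw": 1},
  ],
  squeeze=60,
)

```text
clock: 2.68
ee_pos: [647.1, -254.2, 36.6]
eef_rot: [[0.998, 0.059, 0.003], [0.059, -0.998, -0.001], [0.002, 0.002, -1.0]]
wrist_force: [-0.5, 0.3, 5.8]
opening: 0.538
```

>>> jog_arm(
  deltas=[
    {"delta_pos": [0, 0, -0.05], "twist": [0, 0, 0], "claw": 1},
    {"delta_pos": [0, 0, -0.2], "twist": [0, 0, 0], "claw": 1},
    {"delta_pos": [0, 0, -0.4], "twist": [0, 0, 0], "claw": 1},
    {"delta_pos": [0, 0, -0.65], "twist": [0, 0, 0], "claw": 1},
    {"delta_pos": [0, 0, -0.9], "twist": [0, 0, 0], "claw": 1},
    {"delta_pos": [0, 0, -1.0], "twist": [0, 0, 0], "claw": 1},
    {"delta_pos": [0, 0, -1.0], "twist": [0, 0, 0], "claw": 1},
  ],
)

```text
clock: 3.55
ee_pos: [647.1, -254.1, 238.9]
eef_rot: [[0.998, 0.059, 0.006], [0.059, -0.998, -0.003], [0.006, 0.003, -1.0]]
wrist_force: [0.4, 0.3, -4.4]
opening: 0.54
```

```bash
python3 - <<'E'
from bench import *
from h import *
d=load("wrist0.npz")
cv2.imwrite("pics/w0crop.png",cv2.resize(d["color"][0:210,160:310],None,fx=2.8,fy=2.8,interpolation=cv2.INTER_CUBIC))
n=get_image("wrist");np.savez("wrist3.npz",**n);cv2.imwrite("pics/wrist3.png",n["color"])
P=cloud(d);c=d["color"].astype(int);b,g,r=c[...,0],c[...,1],c[...,2]
def fit(Q):
    m=Q.mean(0)
    for _ in range(3):
        nn=np.linalg.svd(Q-m,full_matrices=False)[2][2];nn*=np.sign(nn[2]);Q=Q[abs((Q-m)@nn)<2.5];m=Q.mean(0)
    return nn,m,len(Q)
reg=np.zeros(b.shape,bool);reg[5:180,225:262]=1
pl=reg&(abs(r-b)<30);pl&=P[...,2]<150
print("plate",fit(P[pl]), np.degrees(np.arccos(fit(P[pl])[0][2])))
band=np.zeros(b.shape,bool);band[70:140,230:283]=1;band&=(b>150)
v,u=np.nonzero(band);print("band",fit(P[band]),u.min(),u.max(),v.min(),v.max())
pin=np.zeros(b.shape,bool);pin[50:165,200:255]=1;pin&=(r-b>60)&(P[...,2]>35)
nl,L,st,ce=cv2.connectedComponentsWithStats(pin.astype(np.uint8))
for i in range(1,nl):
    if st[i,4]>20: print(st[i],ce[i],np.round(np.percentile(P[L==i],[10,50,90],axis=0),1).tolist())
E
```

```text
plate (array([-0.50341548, -0.05102422,  0.8625366 ]), array([524.75166907,  79.52615154,  48.74022249]), 6075) 30.397403710872204
band (array([-0.54911517, -0.05289087,  0.83407139]), array([540.84328408,  69.39898925,  57.90365238]), 372) 235 282 75 131
[211  64  13  10  77] [215.41558442  68.55844156] [[501.3, 98.0, 66.1], [504.7, 101.3, 67.8], [508.6, 103.6, 69.4]]
[225  66  10   5  27] [229.18518519  68.18518519] [[512.7, 101.2, 52.3], [514.5, 102.1, 57.1], [517.3, 103.3, 60.5]]
[226 141  22  10  95] [234.18947368 145.16842105] [[509.3, 27.0, 55.0], [514.8, 30.2, 66.6], [523.5, 32.1, 69.1]]
```

View pics/w0crop.png

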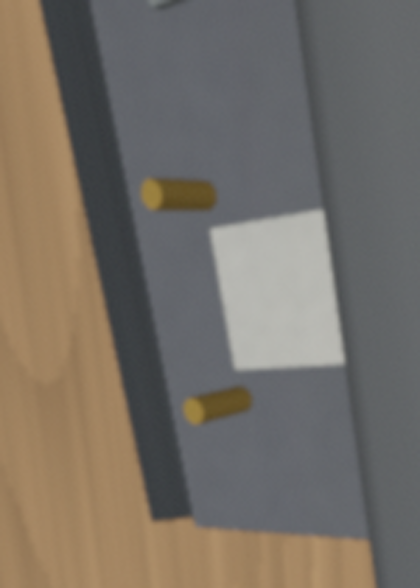

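View pics/wrist3.png

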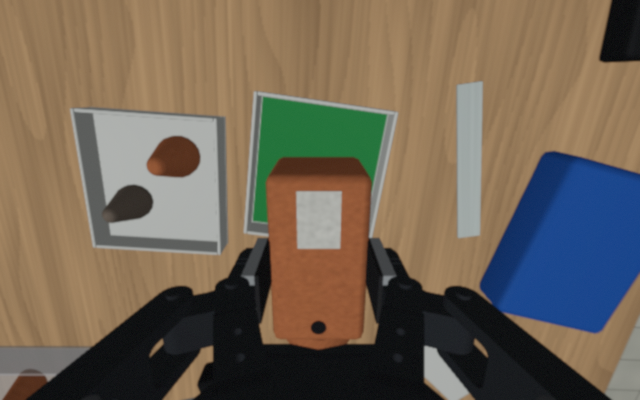

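```bash
cat >> h.py <<'E'
def nestR(yaw):
    c,s=np.cos(yaw),np.sin(yaw);t=np.radians(30)
    x=np.array([np.cos(t)*c,np.cos(t)*s,np.sin(t)]);y=np.array([-s,c,0]);return np.stack([x,y,np.cross(x,y)],1)
E
python3 - <<'E'
from h import *
d=load("wrist0.npz");s=load("side0.npz")
p0=np.array([524.75,79.53,48.74])
cs=load("scene0.npz")
for yaw in np.radians([5.8]):
    R=nestR(yaw);n=R[:,2]
    a=plane(d,214.3,69.3,n,p0+26*n);b=plane(d,229.6,146.8,n,p0+26*n)
    y=a-b;print("tops",a,b,np.linalg.norm(y),"yaw",np.degrees(np.arctan2(-y[0],y[1])))
    nest=(a+b)/2-26*n+29*R[:,0];print("nest from pins",nest)
    for uv in ((238,78),(243,132)): 
        q=plane(d,*uv,n,p0);print("band corner nest",R.T@(q-nest))
    # side view check of pins tops and band
    for y in (36,-36): print("side px pin top",proj(s,nest+R@[-29,y,26]), "scene", proj(cs,nest+R@[-29,y,26]))
    k=nest+R@[0,182+90*np.sin(1.25),109+90*np.cos(1.25)];print("knob",k,proj(s,k),proj(cs,k))
E
```

```text
tops [504.00369142 100.30194772  68.05758225] [512.13393215  28.95384415  68.56475242] 71.81162802743555 yaw 6.500912576478593
nest from pins [545.98842806  68.4796301   60.29450684]
band corner nest [-2.68474642e+01  2.79696555e+01 -2.62809426e-15]
band corner nest [-3.25624497e+01 -2.50007444e+01  1.03907744e-14]
side px pin top (np.float64(326.43366370696435), np.float64(232.92161973763245)) scene (np.float64(325.94589389347743), np.float64(222.95899861723112))
side px pin top (np.float64(342.48912440528295), np.float64(242.96450680150102)) scene (np.float64(307.183060696476), np.float64(218.48539046449153))
knob [450.6272388  327.57779611 179.26822171] (np.float64(271.7526147123448), np.float64(180.62110603898213)) (np.float64(396.18884556373087), np.float64(205.63821961668398))
```

```bash
python3 - <<'E'
from h import *
from bench import sense
s=sense();R=s["eef_rot"];p=s["ee_pos"]
d=load("wrist3.npz");P=cloud(d);m=np.zeros(P.shape[:2],bool);m[188:335,278:362]=1
T=(P[m]-p)@R
md=np.median(T[:,2]);T=T[abs(T[:,2]-md)<6];A=np.c_[T[:,:2],np.ones(len(T))];k=np.linalg.lstsq(A,T[:,2],rcond=None)[0]
print("top plane in tool: z=%.4f x + %.4f y + %.2f"%tuple(k),T.mean(0))
# outline on the plane in tool frame
c=d["color"].astype(int);w=(c[...,2]-c[...,0]>50)&(abs(P@R[:,2]-p@R[:,2]-md)<8);w[:170]=0;w[:,:255]=0;w[:,385:]=0
v,u=np.nonzero(w);n=R[:,2]
q=np.array([(plane(d,a,b,n,p+R[:,2]*k[2])-p)@R for a,b in zip(u,v)])
for y in range(-50,60,10):
    z=abs(q[:,1]-y)<2.5
    if z.any(): print(y,q[z,0].min().round(1),q[z,0].max().round(1))
print(q[:,1].min(),p,R)
E
```

```text
top plane in tool: z=0.0002 x + 0.0036 y + -17.45 [  1.35433749  -0.21560908 -17.44701327]
-40 -22.3 23.5
-30 -22.3 23.6
-20 -22.3 23.5
-10 -22.2 23.4
0 -22.2 23.4
10 -22.3 23.6
20 -22.3 24.1
30 -22.2 24.0
40 -22.1 23.9
50 -12.4 12.7
-45.19621498724924 [ 646.63020292 -253.91170496  236.28951371] [[ 0.99824573  0.05915769  0.00241272]
 [ 0.0591608  -0.9982477  -0.00123917]
 [ 0.00233519  0.00137974 -0.99999632]]
```

```bash
cat >> h.py <<'E'
NEST=np.array([546.0,68.5,60.2]);YAW=np.radians(6.1);NR=nestR(YAW)
TR=NR@np.diag([1,-1,-1.])
def delta(p,R,st=None):
    from bench import sense
    from scipy.spatial.transform import Rotation as Ro
    s=st or sense();M=s["eef_rot"]
    print("dpos",np.round(M.T@(np.array(p)-s["ee_pos"])/200,4).tolist(),"twist",np.round(Ro.from_matrix(M.T@R).as_rotvec()/np.pi,4).tolist(),"F",np.round(s["wrist_force"],1),"t",round(s["clock"],2))
def nestpose():
    from bench import sense
    s=sense();return NR.T@(s["ee_pos"]-NEST)
E
python3 -c "
from h import *
delta([490,-110,240],TR)"
```

```text
dpos [-0.7392, -0.7646, -0.0213] twist [0.0044, 0.1659, -0.0146] F [-0.2  0.2 -4.7] t 3.6
```

>>> jog_arm(
  deltas=[
    {"delta_pos": [-0.19, -0.19, -0.02], "twist": [0.001, 0.042, -0.004], "claw": 1},
    {"delta_pos": [-0.37, -0.38, -0.02], "twist": [0.002, 0.083, -0.007], "claw": 1},
    {"delta_pos": [-0.55, -0.57, -0.02], "twist": [0.003, 0.125, -0.011], "claw": 1},
    {"delta_pos": [-0.74, -0.765, -0.02], "twist": [0.0044, 0.166, -0.0146], "claw": 1},
    {"delta_pos": [-0.74, -0.765, -0.02], "twist": [0.0044, 0.166, -0.0146], "claw": 1},
    {"delta_pos": [-0.74, -0.765, -0.02], "twist": [0.0044, 0.166, -0.0146], "claw": 1},
    {"delta_pos": [-0.74, -0.765, -0.02], "twist": [0.0044, 0.166, -0.0146], "claw": 1},
  ],
)

```text
clock: 4.47
ee_pos: [489.9, -110.3, 238.5]
eef_rot: [[0.862, 0.106, 0.495], [0.092, -0.994, 0.053], [0.498, -0.001, -0.867]]
wrist_force: [0.9, 0.0, -4.0]
opening: 0.544
```

```bash
python3 - <<'E'
from h import *
from bench import *
delta(NEST+NR@[5,0,130],TR)
n=get_image("side");np.savez("side4.npz",**n);cv2.imwrite("pics/side4.png",n["color"])
n=get_image("wrist");np.savez("wrist4.npz",**n);cv2.imwrite("pics/wrist4.png",n["color"])
E
```

```text
dpos [-0.0966, -0.8587, 0.3095] twist [-0.0001, 0.0006, -0.0002] F [ 0.9  0.  -4. ] t 4.47
```

View pics/side4.png

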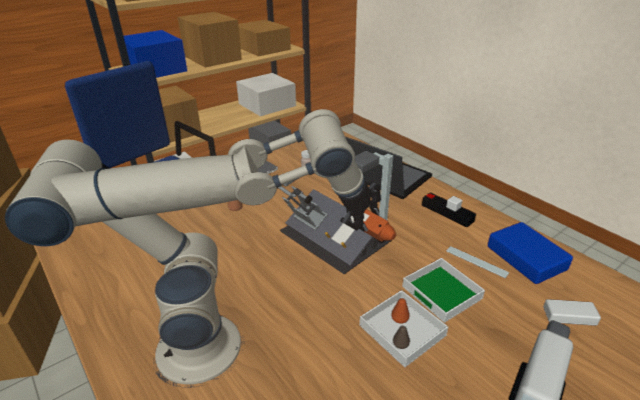

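View pics/wrist4.png

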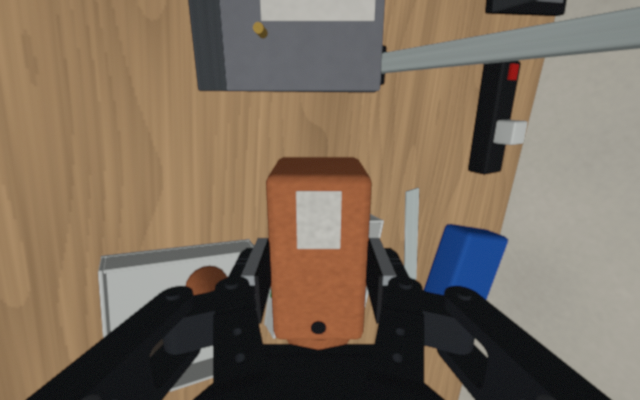

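>>> jog_arm(
  deltas=[
    {"delta_pos": [-0.096, -0.25, 0.05], "twist": [0, 0, 0], "claw": 1},
    {"delta_pos": [-0.096, -0.5, 0.15], "twist": [0, 0, 0], "claw": 1},
    {"delta_pos": [-0.096, -0.75, 0.25], "twist": [0, 0, 0], "claw": 1},
    {"delta_pos": [-0.096, -0.859, 0.31], "twist": [0, 0.0006, 0], "claw": 1},
    {"delta_pos": [-0.096, -0.859, 0.31], "twist": [0, 0.0006, 0], "claw": 1},
    {"delta_pos": [-0.096, -0.859, 0.31], "twist": [0, 0.0006, 0], "claw": 1},
  ],
)

```text
clock: 5.32
ee_pos: [486.8, 61.6, 176.1]
eef_rot: [[0.861, 0.106, 0.497], [0.092, -0.994, 0.053], [0.5, -0.0, -0.866]]
wrist_force: [-0.0, -0.5, -3.7]
opening: 0.539
```

```bash
python3 - <<'E'
from h import *
from bench import *
print(nestpose())
delta(NEST+NR@[5,0,50],TR)
n=get_image("wrist");np.savez("wrist5.npz",**n);cv2.imwrite("pics/wrist5.png",n["color"])
E
```

```text
[  6.28788861  -0.52788837 130.15848903]
dpos [-0.0062, -0.0025, 0.4008] twist [-0.0001, 0.0002, -0.0001] F [-0.  -0.5 -3.7] t 5.33
```

View pics/wrist5.png

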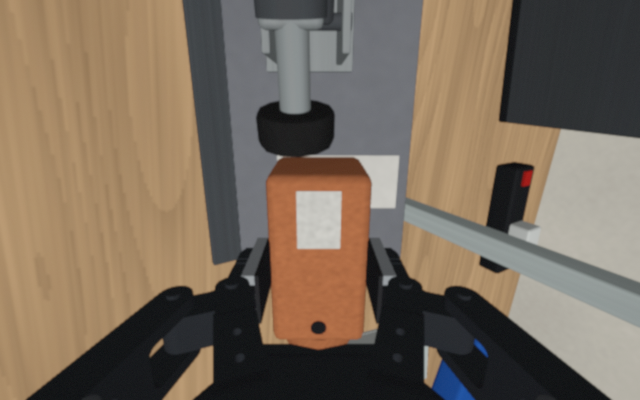

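```bash
python3 - <<'E'
from h import *
d=load("wrist5.npz");P=cloud(d)
N=(P-NEST)@NR
for (u,v) in [(262,128),(296,125),(296,145),(330,128),(293,70),(296,151)]: print(u,v,np.round(N[v,u],1))
# band edges along row 180..200 right part, plate
c=d["color"].astype(int)
for v in (170,190,205): 
    print(v,np.round(N[v,385],1))
b=(c[...,0]>150)&(np.abs(N[...,2])<6);b[:140]=0;b[230:]=0;b[:,:372]=0;b[:,410:]=0
vv,uu=np.nonzero(b);print("band lower row",vv.max(),"upper",vv.min())
for v,u in ((vv.min(),385),(vv.max(),385),(180,uu.max())): print(np.round((plane(d,u,v,NR[:,2],NEST)-NEST)@NR,1))
E
```

```text
262 128 [-11.2  66.3 177.9]
296 125 [ -0.3  67.6 182.6]
296 145 [ -0.6  61.3 179.9]
330 128 [ 10.   66.1 175.4]
293 70 [ -1.1  83.  178.6]
296 151 [ -0.5  59.7 181.6]
170 [67.  11.9  0.8]
190 [68.4 -7.2  0.3]
205 [ 69.4 -22.2  -0. ]
band lower row 208 upper 155
[66.3 25.6 -0. ]
[ 69.6 -25.2  -0. ]
[80.7  2.3  0. ]
```

>>> jog_arm(
  deltas=[
    {"delta_pos": [-0.006, -0.0025, 0.13], "twist": [0, 0, 0], "claw": 1},
    {"delta_pos": [-0.006, -0.0025, 0.27], "twist": [0, 0, 0], "claw": 1},
    {"delta_pos": [-0.006, -0.0025, 0.4], "twist": [0, 0, 0], "claw": 1},
    {"delta_pos": [-0.006, -0.0025, 0.4], "twist": [0, 0, 0], "claw": 1},
    {"delta_pos": [-0.006, -0.0025, 0.4], "twist": [0, 0, 0], "claw": 1},
  ],
)

```text
clock: 6.0
ee_pos: [526.0, 65.0, 107.9]
eef_rot: [[0.861, 0.104, 0.499], [0.09, -0.995, 0.052], [0.501, -0.0, -0.865]]
wrist_force: [0.8, -0.4, -3.4]
opening: 0.541
```

```bash
python3 - <<'E'
from h import *
from bench import *
print(nestpose())
delta(NEST+NR@[4,0,33],TR)
n=get_image("wrist");np.savez("wrist6.npz",**n);cv2.imwrite("pics/wrist6.png",n["color"])
n=get_image("side");np.savez("side6.npz",**n);cv2.imwrite("pics/side6.png",cv2.resize(n["color"][150:300,250:450],None,fx=4,fy=4,interpolation=cv2.INTER_CUBIC))
E
```

```text
[ 6.28953559 -1.35428184 51.47774819]
dpos [-0.0116, -0.0068, 0.0924] twist [0.0003, -0.0005, -0.0008] F [ 0.8 -0.4 -3.4] t 6.0
```

View pics/wrist6.png

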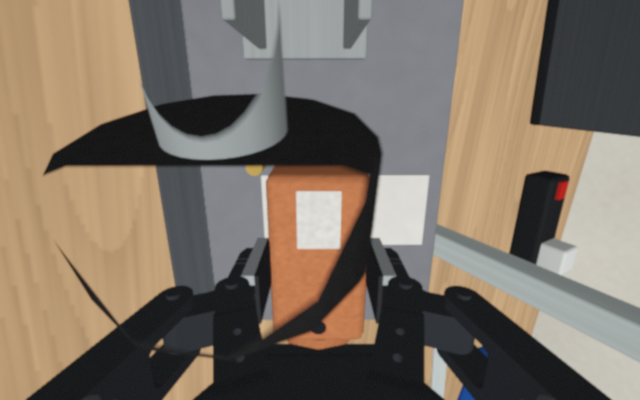

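View pics/side6.png

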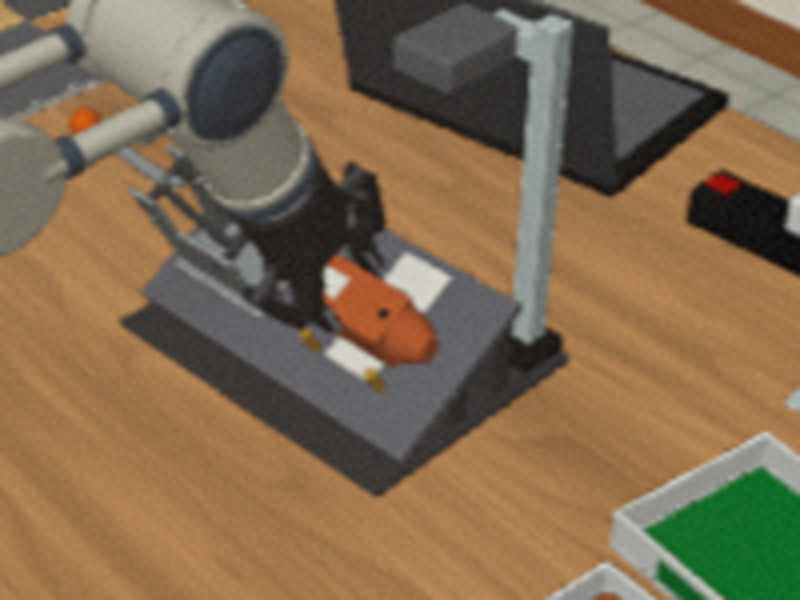

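>>> jog_arm(
  deltas=[
    {"delta_pos": [-0.012, -0.007, 0.03], "twist": [0, 0, 0], "claw": 1},
    {"delta_pos": [-0.012, -0.007, 0.06], "twist": [0, 0, 0], "claw": 1},
    {"delta_pos": [-0.012, -0.007, 0.085], "twist": [0, 0, 0], "claw": 1},
    {"delta_pos": [-0.012, -0.007, 0.092], "twist": [0, 0, 0], "claw": 1},
    {"delta_pos": [-0.012, -0.007, 0.092], "twist": [0, 0, 0], "claw": 1},
  ],
)

```text
clock: 6.72
ee_pos: [533.1, 67.6, 91.3]
eef_rot: [[0.86, 0.104, 0.5], [0.09, -0.995, 0.053], [0.502, -0.0, -0.865]]
wrist_force: [0.1, -0.2, -4.2]
opening: 0.534
```

```bash
python3 - <<'E'
from h import *
from bench import *
print(nestpose(), NR.T@sense()["wrist_force"])
delta(NEST+NR@[4,0,29.5],TR)
E
```

```text
[ 4.39086505  0.43796542 33.40232477] [-2.08244752 -0.22741264 -3.67441168]
dpos [-0.002, 0.0022, 0.0195] twist [0.0002, -0.0009, -0.0006] F [ 0.1 -0.2 -4.2] t 6.72
```

>>> jog_arm(
  deltas=[
    {"delta_pos": [-0.003, 0.001, 0.007], "twist": [0, 0, 0], "claw": 1},
    {"delta_pos": [-0.003, 0.001, 0.014], "twist": [0, 0, 0], "claw": 1},
    {"delta_pos": [-0.003, 0.001, 0.02], "twist": [0, 0, 0], "claw": 1},
    {"delta_pos": [-0.003, 0.001, 0.02], "twist": [0, 0, 0], "claw": 1},
  ],
)

```text
clock: 7.22
ee_pos: [533.6, 67.6, 91.1]
eef_rot: [[0.86, 0.105, 0.499], [0.091, -0.994, 0.053], [0.501, -0.0, -0.865]]
wrist_force: [-34.6, -3.2, 21.4]
opening: 0.544
```

```bash
python3 - <<'E'
from h import *
from bench import *
print(nestpose(), NR.T@sense()["wrist_force"],NR.T@sense()["ft_torque"])
E
```

```text
[ 4.71015604  0.45548127 32.98699298] [-19.38397451   0.46215681  35.94109603] [ 0.20024468  3.60309922 -0.12076944]
```

>>> jog_arm(
  deltas=[
    {"delta_pos": [-0.003, 0, 0.003], "twist": [0, 0, 0], "claw": 1},
    {"delta_pos": [-0.01, 0.001, 0.003], "twist": [0, 0, 0], "claw": 1},
    {"delta_pos": [-0.017, 0.002, 0.003], "twist": [0, 0, 0], "claw": 1},
    {"delta_pos": [-0.017, 0.002, 0.003], "twist": [0, 0, 0], "claw": 1},
  ],
)

```text
clock: 7.72
ee_pos: [531.9, 67.0, 90.3]
eef_rot: [[0.859, 0.105, 0.501], [0.091, -0.994, 0.053], [0.504, -0.0, -0.864]]
wrist_force: [-0.6, 0.3, 4.4]
opening: 0.544
```

```bash
python3 - <<'E'
from h import *
from bench import *
print(nestpose(), NR.T@sense()["wrist_force"],NR.T@sense()["ft_torque"])
n=get_image("side");cv2.imwrite("pics/side7.png",cv2.resize(n["color"][190:270,290:410],None,fx=6,fy=6,interpolation=cv2.INTER_CUBIC))
n=get_image("wrist");np.savez("wrist7.npz",**n);cv2.imwrite("pics/wrist7.png",n["color"])
E
```

```text
[ 2.76459234e+00 -5.26651319e-03  3.31736593e+01] [1.72858116 0.35082896 4.03277837] [ 0.09845007 -0.0056237  -0.01424124]
```

View pics/side7.png

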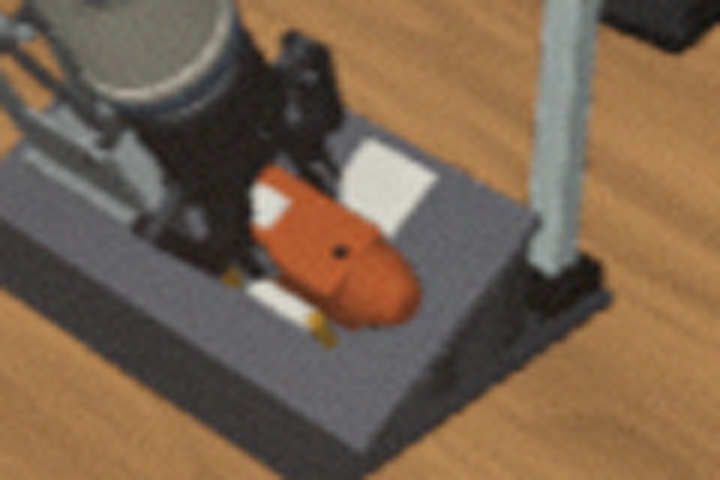

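View pics/wrist7.png

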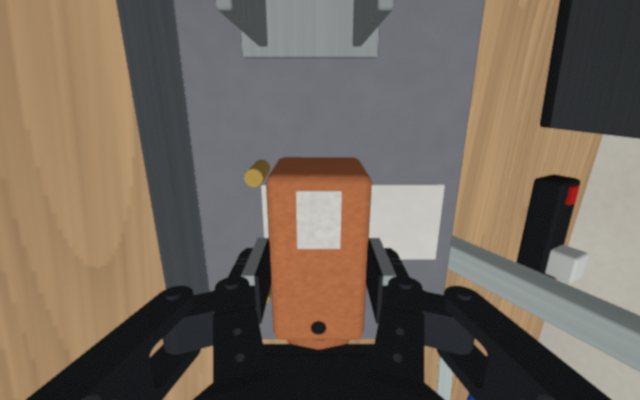

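>>> jog_arm(
  deltas=[
    {"delta_pos": [-0.008, 0, 0.003], "twist": [0, 0, 0], "claw": 1},
    {"delta_pos": [-0.014, 0, 0.003], "twist": [0, 0, 0], "claw": 1},
    {"delta_pos": [-0.018, 0, 0.003], "twist": [0, 0, 0], "claw": 1},
    {"delta_pos": [-0.018, 0, 0.003], "twist": [0, 0, 0], "claw": 1},
  ],
)

```text
clock: 8.32
ee_pos: [529.7, 66.6, 89.1]
eef_rot: [[0.858, 0.105, 0.503], [0.09, -0.994, 0.053], [0.506, 0.0, -0.863]]
wrist_force: [-0.9, 0.6, 5.5]
opening: 0.544
```

```bash
python3 - <<'E'
from h import *
from bench import *
print(nestpose(), NR.T@sense()["wrist_force"],NR.T@sense()["ft_torque"])
E
```

```text
[ 0.24068862 -0.12716732 33.20876875] [1.99287355 0.72054609 5.16030226] [-0.00230339 -0.17228937 -0.04015743]
```

>>> jog_arm(
  deltas=[
    {"delta_pos": [-0.006, 0, 0.002], "twist": [0, 0, 0], "claw": 1},
    {"delta_pos": [-0.011, 0, 0.002], "twist": [0, 0, 0], "claw": 1},
    {"delta_pos": [-0.015, 0, 0.002], "twist": [0, 0, 0], "claw": 1},
    {"delta_pos": [-0.015, 0, 0.002], "twist": [0, 0, 0], "claw": 1},
  ],
)

```text
clock: 8.82
ee_pos: [528.1, 66.4, 88.2]
eef_rot: [[0.857, 0.105, 0.505], [0.091, -0.994, 0.053], [0.508, 0.0, -0.861]]
wrist_force: [3.3, 0.3, 6.1]
opening: 0.545
```

```bash
python3 - <<'E'
from h import *
from bench import *
print(nestpose(), NR.T@sense()["wrist_force"],NR.T@sense()["ft_torque"])
n=get_image("wrist");np.savez("wrist8.npz",**n);cv2.imwrite("pics/wrist8.png",n["color"])
d=n;P=cloud(d);N=(P-NEST)@NR;m=np.zeros(P.shape[:2],bool);m[190:330,280:358]=1
T=N[m];print("top z",np.median(T[:,2]));
E
```

```text
[-1.59275731 -0.21026413 33.2921628 ] [ 5.90545408 -0.08206397  3.68498894] [ 0.03958816 -0.67889837  0.12833828]
top z 48.17155145408452
```

View pics/wrist8.png

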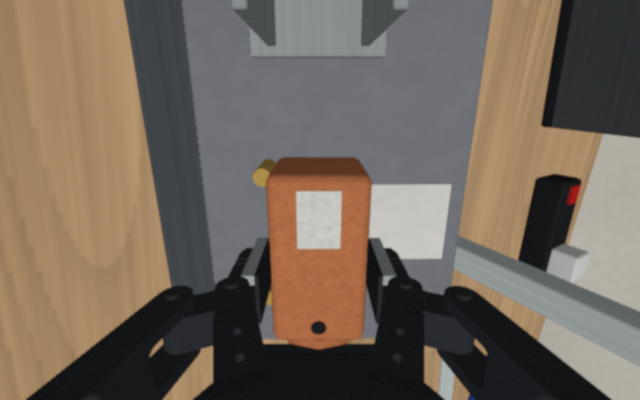

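>>> jog_arm(
  deltas=[
    {"delta_pos": [-0.006, 0, 0.0], "twist": [0, 0, 0], "claw": 1},
    {"delta_pos": [-0.011, 0, 0.0], "twist": [0, 0, 0], "claw": 1},
    {"delta_pos": [-0.011, 0, 0.0], "twist": [0, 0, 0], "claw": 1},
  ],
)

```text
clock: 9.25
ee_pos: [527.8, 66.3, 88.3]
eef_rot: [[0.854, 0.105, 0.509], [0.09, -0.994, 0.053], [0.512, 0.001, -0.859]]
wrist_force: [12.1, 2.2, 0.4]
opening: 0.543
```

```bash
python3 - <<'E'
from h import *
from bench import *
print(nestpose(), NR.T@sense()["wrist_force"],NR.T@sense()["ft_torque"])
delta(NEST+NR@[0,0,31],TR)
E
```

```text
[-1.84805269 -0.22474424 33.49004082] [10.77638017  0.92881752 -5.79483249] [ 0.12002183 -1.86052996  0.22491626]
dpos [0.0091, -0.0011, 0.0126] twist [0.0004, -0.0045, -0.0003] F [12.1  2.2  0.4] t 9.25
```

>>> jog_arm(
  deltas=[
    {"delta_pos": [-0.003, 0, 0.008], "twist": [0, -0.0045, 0], "claw": 1},
    {"delta_pos": [-0.003, 0, 0.008], "twist": [0, -0.0045, 0], "claw": 1},
  ],
)

```text
clock: 9.5
ee_pos: [528.4, 66.4, 88.2]
eef_rot: [[0.861, 0.105, 0.498], [0.091, -0.994, 0.052], [0.501, 0.001, -0.865]]
wrist_force: [-5.4, -0.4, 11.5]
opening: 0.541
```

```bash
python3 - <<'E'
from h import *
from bench import *
print(nestpose(), NR.T@sense()["wrist_force"],NR.T@sense()["ft_torque"])
E
```

```text
[-1.3361236  -0.18461875 33.06575141] [ 1.09992467  0.20208824 12.63491913] [0.1168431  0.00478514 0.15373322]
```

Flat, pressed lightly, at the pins. Release slowly.

>>> jog_arm(
  deltas=[
    {"delta_pos": [-0.003, 0, -0.003], "twist": [0, 0, 0], "claw": 0.05},
    {"delta_pos": [-0.003, 0, -0.003], "twist": [0, 0, 0], "claw": -0.2},
    {"delta_pos": [-0.003, 0, -0.003], "twist": [0, 0, 0], "claw": -0.4},
    {"delta_pos": [-0.003, 0, -0.003], "twist": [0, 0, 0], "claw": -0.7},
    {"delta_pos": [-0.003, 0, -0.003], "twist": [0, 0, 0], "claw": -0.7},
  ],
)

```text
clock: 10.12
ee_pos: [527.2, 66.3, 87.7]
eef_rot: [[0.861, 0.105, 0.497], [0.091, -0.994, 0.052], [0.5, 0.001, -0.866]]
wrist_force: [-0.6, -0.5, 0.3]
opening: 0.852
```

```bash
python3 - <<'E'
from h import *
from bench import *
print(nestpose(), NR.T@sense()["wrist_force"],NR.T@sense()["ft_torque"])
n=get_image("wrist");np.savez("wrist9.npz",**n);cv2.imwrite("pics/wrist9.png",n["color"])
E
```

```text
[-2.65547742 -0.19190528 33.24740247] [-0.41796288 -0.42475017  0.58420977] [-0.02424134  0.2231625   0.0220549 ]
```

View pics/wrist9.png

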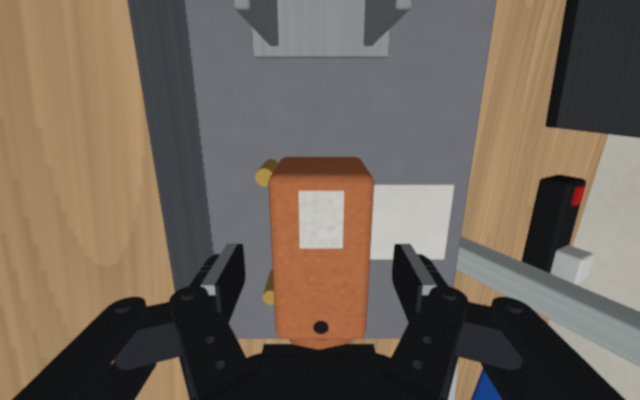

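>>> jog_arm(
  deltas=[
    {"delta_pos": [0, 0, -0.1], "twist": [0, 0, 0], "claw": -0.7},
    {"delta_pos": [0, 0, -0.3], "twist": [0, 0, 0], "claw": -0.7},
    {"delta_pos": [0, 0, -0.55], "twist": [0, 0, 0], "claw": -0.7},
    {"delta_pos": [0, 0, -0.8], "twist": [0, 0, 0], "claw": -0.7},
    {"delta_pos": [0, 0.2, -0.9], "twist": [0, 0, 0], "claw": -0.7},
    {"delta_pos": [0, 0.4, -0.9], "twist": [0, 0, 0], "claw": -0.7},
    {"delta_pos": [0, 0.5, -0.9], "twist": [0, 0, 0], "claw": -0.7},
    {"delta_pos": [0, 0.5, -0.9], "twist": [0, 0, 0], "claw": -0.7},
  ],
)

```text
clock: 11.18
ee_pos: [448.2, -43.8, 243.5]
eef_rot: [[0.862, 0.102, 0.497], [0.088, -0.995, 0.051], [0.499, 0.0, -0.866]]
wrist_force: [0.4, 0.4, 0.3]
opening: 0.851
```

```bash
python3 - <<'E'
from h import *
from bench import *
print(nestpose())
n=get_image("wrist");np.savez("wrist10.npz",**n);cv2.imwrite("pics/wrist10.png",n["color"])
n=get_image("side");np.savez("side10.npz",**n);cv2.imwrite("pics/side10.png",cv2.resize(n["color"][160:280,250:410],None,fx=5,fy=5,interpolation=cv2.INTER_CUBIC))
E
```

```text
[  -2.92066864 -101.28508766  213.36182458]
```

View pics/wrist10.png

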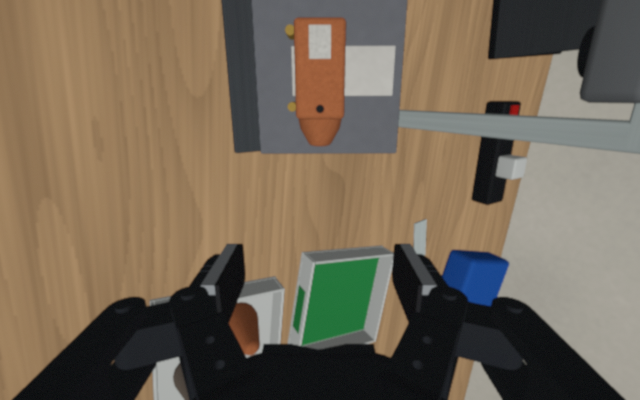

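View pics/side10.png

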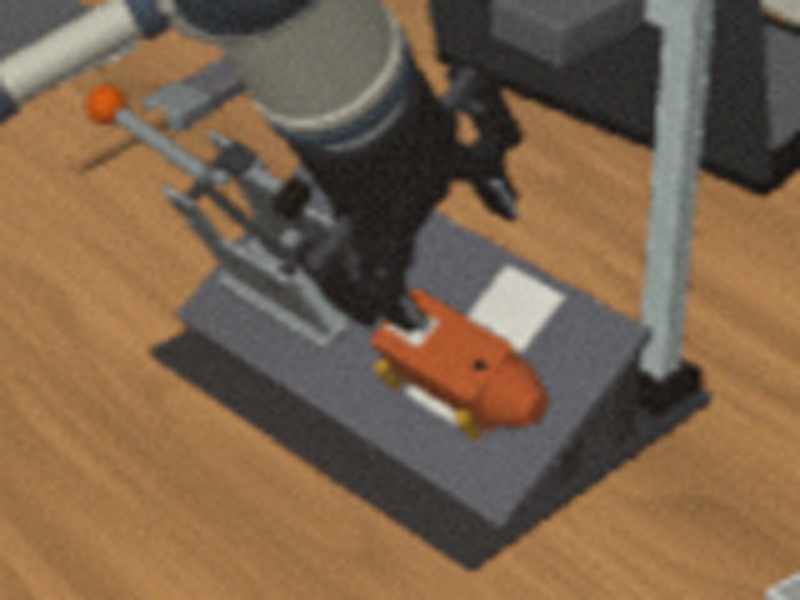

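```bash
cat > wp.py <<'E'
from h import *
def wpose(d,roi):
    P=cloud(d);N=(P-NEST)@NR;c=d["color"].astype(int)
    m=(N[...,2]>40)&(N[...,2]<56)&(abs(N[...,0])<40)&(abs(N[...,1])<90)
    k=np.zeros(m.shape,bool);k[roi[0]:roi[1],roi[2]:roi[3]]=1;m&=k
    v,u=np.nonzero(m);q=np.array([(plane(d,a,b,NR[:,2],NEST+48*NR[:,2])-NEST)@NR for a,b in zip(u,v)])
    print("top z",np.median(N[m][:,2]),m.sum())
    ys=[];cs=[];lo=[]
    for y in range(-40,46,8):
        z=abs(q[:,1]-y)<3
        if z.any(): ys.append(y);cs.append((q[z,0].min()+q[z,0].max())/2);lo.append(q[z,0].min());print(y,q[z,0].min().round(1),q[z,0].max().round(1))
    f=np.polyfit(ys,cs,1);print("mid x",f[1].round(2),"angle rad",f[0].round(4),"y max",q[:,1].max().round(1),"ymin",q[:,1].min().round(1))
E
python3 - <<'E'
from wp import *
d=load("wrist10.npz");wpose(d,(10,160,285,360))
E
```

```text
top z 47.758502414581095 5573
-40 -24.7 22.3
-32 -24.5 22.1
-24 -24.3 21.9
-16 -25.0 21.8
-8 -24.8 21.6
0 -24.6 22.3
8 -24.4 22.2
16 -25.1 22.0
24 -24.9 21.8
32 -24.7 21.6
40 -24.5 22.3
mid x -1.35 angle rad -0.0016 y max 41.9 ymin -66.9
```

```bash
python3 - <<'E'
from h import *
delta(NEST+NR@[0,80,232],TR)
E
```

```text
dpos [0.0119, -0.8985, -0.0937] twist [0.0003, 0.0001, -0.0004] F [0.  0.6 0.2] t 11.28
```

>>> jog_arm(
  deltas=[
    {"delta_pos": [0, -0.1, -0.094], "twist": [0, 0, 0], "claw": -0.7},
    {"delta_pos": [0.012, -0.3, -0.094], "twist": [0, 0, 0], "claw": -0.7},
    {"delta_pos": [0.012, -0.5, -0.094], "twist": [0, 0, 0], "claw": -0.7},
    {"delta_pos": [0.012, -0.7, -0.094], "twist": [0, 0, 0], "claw": -0.7},
    {"delta_pos": [0.012, -0.9, -0.094], "twist": [0, 0, 0], "claw": -0.7},
    {"delta_pos": [0.012, -0.9, -0.094], "twist": [0, 0, 0], "claw": -0.7},
  ],
)

```text
clock: 12.02
ee_pos: [420.7, 140.4, 261.0]
eef_rot: [[0.861, 0.114, 0.496], [0.098, -0.994, 0.057], [0.5, -0.0, -0.866]]
wrist_force: [-0.2, 0.0, -0.2]
opening: 0.851
```

```bash
python3 - <<'E'
from h import *
from bench import *
print(nestpose())
delta(NEST+NR@[0,267.4,220],TR)
E
```

```text
[ -0.86757863  84.77426149 232.39510894]
dpos [0.0102, -0.9128, 0.0657] twist [-0.0013, 0.0002, 0.002] F [-0.2  0.  -0.2] t 12.03
```

>>> jog_arm(
  deltas=[
    {"delta_pos": [0.01, -0.2, 0], "twist": [0, 0, 0], "claw": -0.7},
    {"delta_pos": [0.01, -0.4, 0], "twist": [0, 0, 0], "claw": -0.7},
    {"delta_pos": [0.01, -0.6, 0], "twist": [0, 0, 0.001], "claw": -0.7},
    {"delta_pos": [0.01, -0.8, 0.03], "twist": [-0.001, 0, 0.002], "claw": -0.7},
    {"delta_pos": [0.01, -0.913, 0.065], "twist": [-0.001, 0, 0.002], "claw": -0.7},
    {"delta_pos": [0.01, -0.913, 0.065], "twist": [-0.001, 0, 0.002], "claw": -0.7},
    {"delta_pos": [0.01, -0.913, 0.065], "twist": [-0.001, 0, 0.002], "claw": -0.7},
  ],
)

```text
clock: 12.9
ee_pos: [408.3, 321.9, 251.1]
eef_rot: [[0.861, 0.106, 0.497], [0.092, -0.994, 0.054], [0.5, -0.001, -0.866]]
wrist_force: [-0.5, 0.3, 0.1]
opening: 0.85
```

```bash
python3 - <<'E'
from h import *
from bench import *
print(nestpose())
n=get_image("wrist");np.savez("wrist11.npz",**n);cv2.imwrite("pics/wrist11.png",n["color"])
c=n["color"].astype(int);b,g,r=c[...,0],c[...,1],c[...,2]
m=(r>140)&(g<120)&(b<60)&(r-g>70)
nl,L,st,ce=cv2.connectedComponentsWithStats(m.astype(np.uint8));i=1+np.argmax(st[1:,4]);print(st[i],ce[i])
N=(cloud(n)-NEST)@NR;print(np.median(N[L==i],0))
print("mid-ray",(plane(n,*ce[i],NR[:,2],NEST+137.4*NR[:,2])-NEST)@NR)
delta(NEST+NR@[0,267.4,139],TR)
E
```

```text
[2.15043534e-01 2.66588221e+02 2.20346411e+02]
[301 187  32  28 699] [315.93705293 200.34620887]
[ -1.50414886 269.75530076 149.45059406]
mid-ray [ -1.65836938 265.50511975 137.4       ]
dpos [-0.0023, -0.0046, 0.4079] twist [-0.0002, -0.0, -0.0003] F [ 0.1 -0.4 -0. ] t 12.95
```

View pics/wrist11.png

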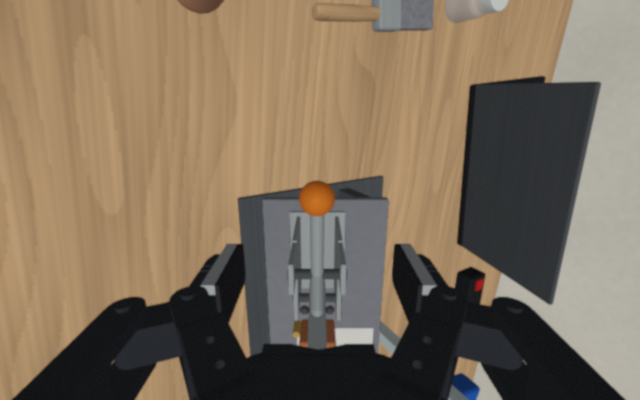

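>>> jog_arm(
  deltas=[
    {"delta_pos": [-0.007, 0, 0.13], "twist": [0, 0, 0], "claw": -0.7},
    {"delta_pos": [-0.007, 0, 0.27], "twist": [0, 0, 0], "claw": -0.7},
    {"delta_pos": [-0.007, 0, 0.38], "twist": [0, 0, 0], "claw": -0.7},
    {"delta_pos": [-0.007, 0, 0.41], "twist": [0, 0, 0], "claw": -0.5},
    {"delta_pos": [-0.007, 0, 0.41], "twist": [0, 0, 0], "claw": -0.2},
    {"delta_pos": [-0.007, 0, 0.41], "twist": [0, 0, 0], "claw": -0.1},
  ],
  squeeze=25,
)

```text
clock: 13.7
ee_pos: [448.2, 326.1, 181.4]
eef_rot: [[0.86, 0.105, 0.499], [0.09, -0.994, 0.055], [0.502, -0.002, -0.865]]
wrist_force: [-0.6, 0.1, -0.0]
opening: 0.551
```

```bash
python3 - <<'E'
from h import *
from bench import *
print(nestpose(),NR.T@sense()["wrist_force"])
n=get_image("wrist");np.savez("wrist12.npz",**n);cv2.imwrite("pics/wrist12.png",n["color"])
E
```

```text
[6.07932252e-02 2.66542299e+02 1.39907912e+02] [-0.47004182  0.13759243  0.26853077]
```

View pics/wrist12.png

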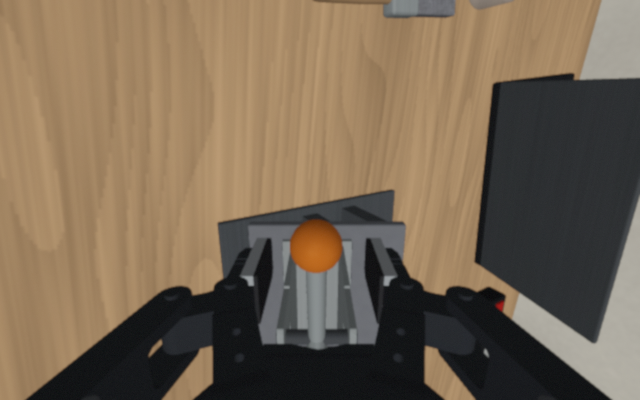

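>>> jog_arm(
  deltas=[
    {"delta_pos": [-0.004, 0, 0.005], "twist": [0, 0, 0], "claw": 0.2},
    {"delta_pos": [-0.004, 0, 0.005], "twist": [0, 0, 0], "claw": 1},
    {"delta_pos": [-0.004, 0, 0.005], "twist": [0, 0, 0], "claw": 1},
    {"delta_pos": [-0.004, 0, 0.005], "twist": [0, 0, 0], "claw": 1},
  ],
  squeeze=30,
)

```text
clock: 14.25
ee_pos: [447.5, 326.7, 180.0]
eef_rot: [[0.861, 0.106, 0.498], [0.091, -0.994, 0.056], [0.501, -0.003, -0.865]]
wrist_force: [-3.9, 2.0, 0.4]
opening: 0.266
```

```bash
python3 - <<'E'
from h import *
from bench import *
print(nestpose(),NR.T@sense()["wrist_force"])
s=sense();P0=nestpose();c0=np.array([182,109.])
off=P0[1:]-(c0+90*np.array([np.sin(1.25),np.cos(1.25)]));print("off",off)
for a in [1.25,1.15,1.05,.95,.85,.75,.65,.55,.45,.35,.25,.15,.05,-.02]:
    p=c0+off+90*np.array([np.sin(a),np.cos(a)])-P0[1:]
    print(a,"tool dy %.4f dz %.4f"%(-p[0]/200,-p[1]/200))
delta(s["ee_pos"],TR)
E
```

```text
[ -1.14654027 267.19642132 138.9609691 ] [-2.9869725   2.41681851  2.18899137]
off [-0.21219442  1.58195649]
1.25 tool dy 0.0000 dz -0.0000
1.15 tool dy 0.0163 dz -0.0419
1.05 tool dy 0.0367 dz -0.0820
0.95 tool dy 0.0610 dz -0.1199
0.85 tool dy 0.0890 dz -0.1551
0.75 tool dy 0.1203 dz -0.1874
0.65 tool dy 0.1547 dz -0.2163
0.55 tool dy 0.1918 dz -0.2417
0.45 tool dy 0.2313 dz -0.2633
0.35 tool dy 0.2727 dz -0.2808
0.25 tool dy 0.3157 dz -0.2941
0.15 tool dy 0.3598 dz -0.3031
0.05 tool dy 0.4046 dz -0.3075
-0.02 tool dy 0.4360 dz -0.3080
dpos [0.0, 0.0, 0.0] twist [-0.0009, -0.0004, -0.0005] F [-3.9  2.   0.4] t 14.25
```

```bash
python3 - <<'E'
from h import *
from bench import *
n=get_image("wrist");np.savez("wrist13.npz",**n);cv2.imwrite("pics/wrist13.png",n["color"][150:400,170:470].repeat(2,0).repeat(2,1))
n=get_image("side");cv2.imwrite("pics/side13.png",n["color"][120:270,200:360].repeat(4,0).repeat(4,1))
E
```

```text
(no output)
```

View pics/wrist13.png

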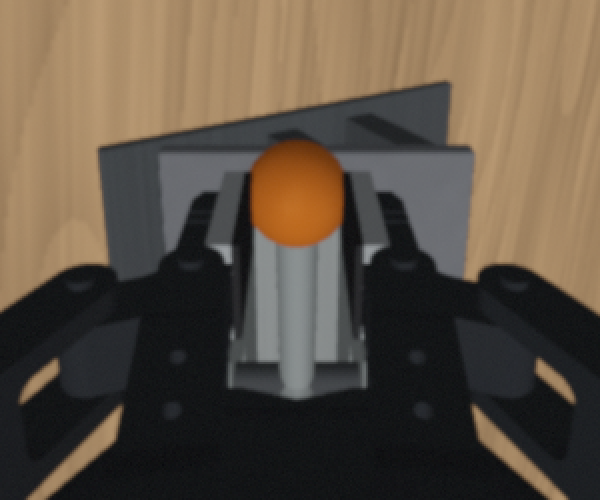

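View pics/side13.png

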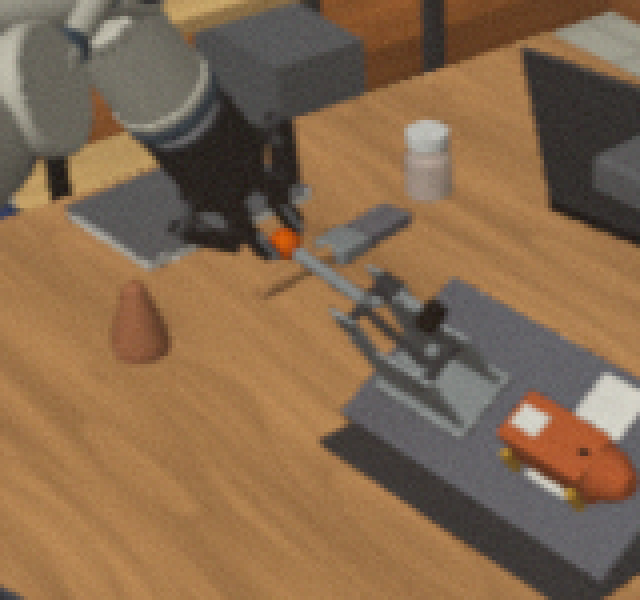

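>>> jog_arm(
  deltas=[
    {"delta_pos": [0, 0.0163, -0.042], "twist": [0, 0, 0], "claw": 1},
    {"delta_pos": [0, 0.0367, -0.082], "twist": [0, 0, 0], "claw": 1},
    {"delta_pos": [0, 0.061, -0.12], "twist": [0, 0, 0], "claw": 1},
    {"delta_pos": [0, 0.089, -0.155], "twist": [0, 0, 0], "claw": 1},
    {"delta_pos": [0, 0.12, -0.187], "twist": [0, 0, 0], "claw": 1},
    {"delta_pos": [0, 0.155, -0.216], "twist": [0, 0, 0], "claw": 1},
    {"delta_pos": [0, 0.155, -0.216], "twist": [0, 0, 0], "claw": 1},
  ],
)

```text
clock: 15.22
ee_pos: [429.5, 293.0, 218.1]
eef_rot: [[0.86, 0.106, 0.499], [0.089, -0.994, 0.056], [0.502, -0.004, -0.865]]
wrist_force: [-0.9, 0.4, 1.2]
opening: 0.002
```

```bash
cat > arc.py <<'E'
from h import *
from bench import *
s=sense();P0=nestpose();c0=np.array([182,109.]);print(P0,"F",NR.T@s["wrist_force"],s["opening"])
r=P0[1:]-c0;print("a est",np.arctan2(*r),"r",np.hypot(*r))
off=np.array([-.2,1.6])
def arc(l):
    for a in l:
        p=c0+off+90*np.array([np.sin(a),np.cos(a)])-P0[1:]
        print(a,"dx %.4f dy %.4f dz %.4f"%((-1.1-P0[0])/200,-p[0]/200,-p[1]/200))
delta(s["ee_pos"],TR)
E
python3 - <<'E'
from arc import *
arc([.55,.45,.35,.25,.15,.1,.05,0,-.03])
n=get_image("side");cv2.imwrite("pics/side14.png",n["color"][120:270,200:360].repeat(4,0).repeat(4,1))
E
```

```text
[ -0.6946889  235.5891753  182.76603355] F [-0.153311    0.50018573  1.42682374] 0.0015290262326021163
a est 0.6282742968322891 r 91.17690175654074
dpos [0.0, 0.0, 0.0] twist [-0.001, -0.0008, -0.0008] F [-0.9  0.4  1.2] t 15.22
0.55 dx -0.0020 dy 0.0337 dz -0.0228
0.45 dx -0.0020 dy 0.0732 dz -0.0444
0.35 dx -0.0020 dy 0.1146 dz -0.0619
0.25 dx -0.0020 dy 0.1576 dz -0.0752
0.15 dx -0.0020 dy 0.2017 dz -0.0841
0.1 dx -0.0020 dy 0.2240 dz -0.0869
0.05 dx -0.0020 dy 0.2465 dz -0.0886
0 dx -0.0020 dy 0.2689 dz -0.0892
-0.03 dx -0.0020 dy 0.2824 dz -0.0890
```

View pics/side14.png

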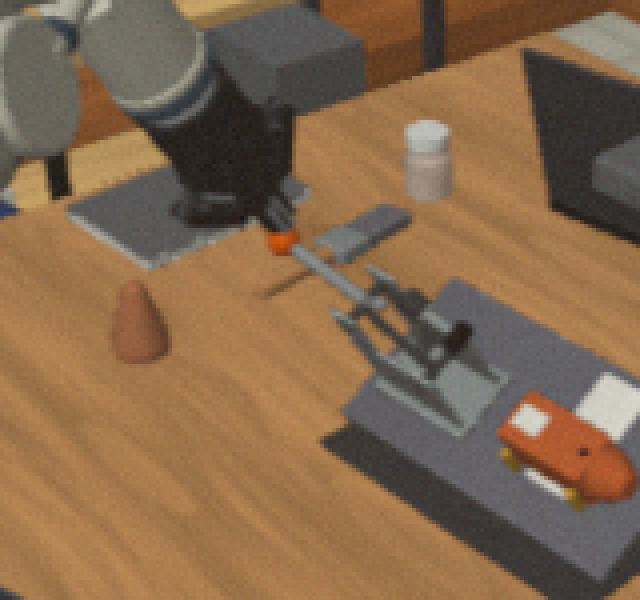

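```bash
cat > ball.py <<'E'
from h import *
def ball(d,lo=140):
    c=d["color"].astype(int);b,g,r=c[...,0],c[...,1],c[...,2]
    m=(r>lo)&(g<130)&(b<70)&(r-g>60)
    N=(cloud(d)-NEST)@NR
    m&=(N[...,1]>150)&(N[...,1]<300)&(N[...,2]>90)&(abs(N[...,0])<30)
    nl,L,st,ce=cv2.connectedComponentsWithStats(m.astype(np.uint8))
    if nl<2: print("none");return
    i=1+np.argmax(st[1:,4]);Q=N[L==i];print(st[i],ce[i])
    from scipy.optimize import least_squares
    o=NR.T@(-d["R"].T@d["t"]-NEST);u=Q.mean(0)-o;u/=np.linalg.norm(u)
    f=least_squares(lambda x:np.linalg.norm(Q-x,axis=1)-14,Q.mean(0)+10*u,loss="soft_l1")
    x=f.x;print("ball centre",x.round(1),"rms",np.sqrt((f.fun**2).mean()).round(2),"a",np.arctan2(x[1]-182,x[2]-109).round(3),"r",np.hypot(x[1]-182,x[2]-109).round(1))
E
python3 - <<'E'
from ball import *
from bench import *
for f in ("wrist11","wrist12","wrist13"): ball(load(f+".npz"))
n=get_image("wrist");np.savez("wrist14.npz",**n);ball(n);cv2.imwrite("pics/wrist14.png",n["color"])
E
```

```text
[300 185  33  31 784] [315.96045918 199.79846939]
ball centre [ -1.1 267.5 138. ] rms 0.51 a 1.244 r 90.3
[ 291  230   49   42 1626] [314.79766298 250.25338253]
ball centre [ -1.1 267.6 137.9] rms 0.49 a 1.245 r 90.4
[ 297  231   44   42 1536] [317.61523438 251.13085938]
ball centre [ -1.1 267.9 137.1] rms 0.5 a 1.254 r 90.3
[ 296  161   43   40 1334] [317.03823088 180.06146927]
ball centre [ -1.2 264.5 145.6] rms 0.49 a 1.153 r 90.3
```

View pics/wrist14.png

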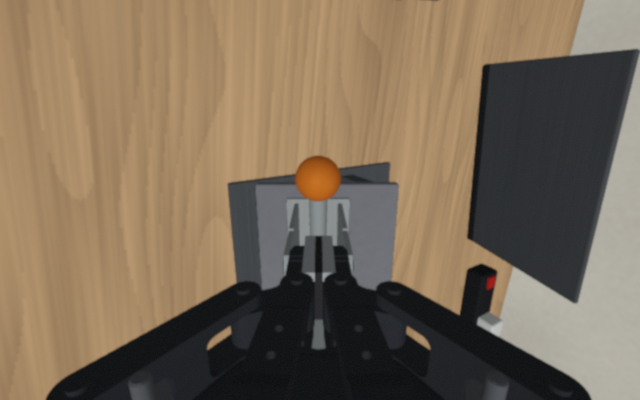

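>>> jog_arm(
  deltas=[
    {"delta_pos": [-0.002, -0.07, -0.03], "twist": [0, 0, 0], "claw": -0.1},
    {"delta_pos": [-0.002, -0.145, -0.03], "twist": [0, 0, 0], "claw": -0.3},
    {"delta_pos": [-0.002, -0.145, 0.03], "twist": [0, 0, 0], "claw": -0.3},
    {"delta_pos": [-0.002, -0.145, 0.14], "twist": [0, 0, 0], "claw": -0.3},
    {"delta_pos": [-0.002, -0.145, 0.205], "twist": [0, 0, 0], "claw": -0.3},
    {"delta_pos": [-0.002, -0.145, 0.205], "twist": [0, 0, 0], "claw": -0.3},
  ],
  squeeze=90,
)

```text
clock: 16.08
ee_pos: [446.2, 323.8, 179.4]
eef_rot: [[0.862, 0.106, 0.496], [0.091, -0.994, 0.054], [0.499, -0.001, -0.867]]
wrist_force: [-0.5, 0.1, -0.1]
opening: 0.649
```

```bash
python3 - <<'E'
from arc import *
from ball import *
n=get_image("wrist");np.savez("wrist15.npz",**n);ball(n);cv2.imwrite("pics/wrist15.png",n["color"])
E
```

```text
[ -2.79553806 264.4931847  139.30096906] F [-0.4607668   0.19826788  0.1067032 ] 0.6493496774065163
a est 1.218780315132348 r 87.88216115065627
dpos [0.0, 0.0, 0.0] twist [-0.0002, 0.0005, -0.0004] F [-0.5  0.1 -0.1] t 16.07
[ 296  239   51   45 1778] [320.8655793  260.59730034]
ball centre [ -1.2 264.5 145.6] rms 0.5 a 1.153 r 90.3
```

View pics/wrist15.png

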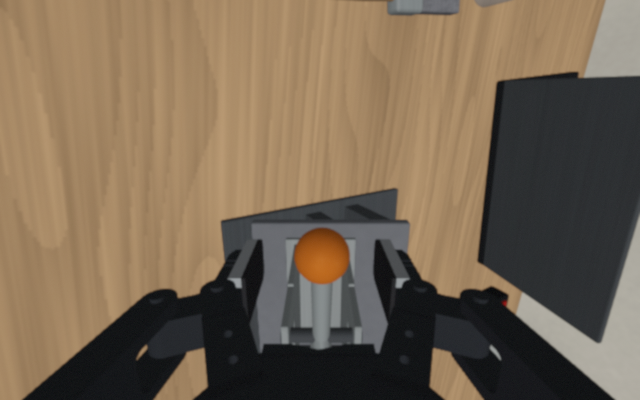

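>>> jog_arm(
  deltas=[
    {"delta_pos": [0.008, 0, 0], "twist": [0, 0, 0], "claw": 0},
    {"delta_pos": [0.008, 0, 0], "twist": [0, 0, 0], "claw": 1},
    {"delta_pos": [0.008, 0, 0], "twist": [0, 0, 0], "claw": 1},
    {"delta_pos": [0.008, 0, 0], "twist": [0, 0, 0], "claw": 1},
    {"delta_pos": [0.008, 0, 0], "twist": [0, 0, 0], "claw": 1},
  ],
  squeeze=90,
)

```text
clock: 16.75
ee_pos: [446.8, 324.9, 181.6]
eef_rot: [[0.862, 0.106, 0.496], [0.09, -0.994, 0.056], [0.499, -0.004, -0.867]]
wrist_force: [-4.0, 1.1, -0.4]
opening: 0.267
```

```bash
python3 - <<'E'
from arc import *
from ball import *
n=get_image("wrist");np.savez("wrist16.npz",**n);ball(n)
off[:]=P0[1:]-c0-90*np.array([np.sin(1.153),np.cos(1.153)]);print(off)
arc([1.1,1.05,1,.95,.9,.85,.8])
E
```

```text
[ -1.15505917 265.498583   140.8726736 ] F [-3.53581673  1.56502521  1.56538377] 0.26716017346383747
a est 1.2061514436680405 r 89.37494439325178
dpos [0.0, 0.0, 0.0] twist [-0.0011, 0.0005, -0.0005] F [-4.   1.1 -0.4] t 16.75
[ 296  237   45   44 1638] [317.5970696  257.95482295]
ball centre [ -1.2 265.2 144.3] rms 0.51 a 1.17 r 90.3
[ 1.2399066  -4.64458475]
1.1 dx 0.0003 dy 0.0103 dz -0.0215
1.05 dx 0.0003 dy 0.0210 dz -0.0413
1 dx 0.0003 dy 0.0326 dz -0.0605
0.95 dx 0.0003 dy 0.0453 dz -0.0792
0.9 dx 0.0003 dy 0.0588 dz -0.0971
0.85 dx 0.0003 dy 0.0732 dz -0.1144
0.8 dx 0.0003 dy 0.0885 dz -0.1309
```

>>> jog_arm(
  deltas=[
    {"delta_pos": [0, 0.005, -0.011], "twist": [0, 0, 0], "claw": 1},
    {"delta_pos": [0, 0.0103, -0.0215], "twist": [0, 0, 0], "claw": 1},
    {"delta_pos": [0, 0.0155, -0.031], "twist": [0, 0, 0], "claw": 1},
    {"delta_pos": [0, 0.021, -0.041], "twist": [0, 0, 0], "claw": 1},
  ],
)

```text
clock: 17.3
ee_pos: [443.1, 320.3, 188.7]
eef_rot: [[0.862, 0.107, 0.495], [0.09, -0.994, 0.057], [0.499, -0.004, -0.867]]
wrist_force: [1.1, 1.4, -3.1]
opening: 0.263
```

```bash
python3 - <<'E'
from arc import *
from ball import *
n=get_image("wrist");ball(n)
E
```

```text
[ -1.23417344 261.34128437 149.06046802] F [-0.48886974  1.31131352 -3.23964341] 0.2634026007968855
a est 1.1032258247629079 r 88.88127194568482
dpos [0.0, 0.0, 0.0] twist [-0.0012, 0.0005, -0.0005] F [ 1.1  1.4 -3.1] t 17.3
[ 296  236   45   44 1645] [317.65045593 257.49544073]
ball centre [ -1.2 261.2 152.3] rms 0.51 a 1.07 r 90.3
```

```bash
python3 - <<'E'
from arc import *
off[:]=[0.1,-3.2]
arc(np.round(np.arange(1.0,.44,-.05),2))
E
```

```text
[ -1.21542593 261.2175889  149.29913867] F [-1.03754544  1.0064883  -1.35359046] 0.2664001090931187
a est 1.1002014212451665 r 88.87883307805603
dpos [0.0, 0.0, 0.0] twist [-0.0012, 0.0005, -0.0006] F [-0.3  1.  -1.7] t 17.35
1.0 dx 0.0006 dy 0.0169 dz -0.0256
0.95 dx 0.0006 dy 0.0296 dz -0.0443
0.9 dx 0.0006 dy 0.0431 dz -0.0622
0.85 dx 0.0006 dy 0.0575 dz -0.0795
0.8 dx 0.0006 dy 0.0728 dz -0.0960
0.75 dx 0.0006 dy 0.0889 dz -0.1118
0.7 dx 0.0006 dy 0.1057 dz -0.1267
0.65 dx 0.0006 dy 0.1233 dz -0.1407
0.6 dx 0.0006 dy 0.1415 dz -0.1539
0.55 dx 0.0006 dy 0.1604 dz -0.1661
0.5 dx 0.0006 dy 0.1798 dz -0.1774
0.45 dx 0.0006 dy 0.1999 dz -0.1877
```

>>> jog_arm(
  deltas=[
    {"delta_pos": [0, 0.008, -0.013], "twist": [0, 0, 0], "claw": 1},
    {"delta_pos": [0, 0.017, -0.0256], "twist": [0, 0, 0], "claw": 1},
    {"delta_pos": [0, 0.0296, -0.0443], "twist": [0, 0, 0], "claw": 1},
    {"delta_pos": [0, 0.043, -0.062], "twist": [0, 0, 0], "claw": 1},
    {"delta_pos": [0, 0.0575, -0.0795], "twist": [0, 0, 0], "claw": 1},
    {"delta_pos": [0, 0.073, -0.096], "twist": [0, 0, 0], "claw": 1},
    {"delta_pos": [0, 0.089, -0.112], "twist": [0, 0, 0], "claw": 1},
    {"delta_pos": [0, 0.106, -0.127], "twist": [0, 0, 0], "claw": 1},
    {"delta_pos": [0, 0.123, -0.141], "twist": [0, 0, 0], "claw": 1},
    {"delta_pos": [0, 0.1415, -0.154], "twist": [0, 0, 0], "claw": 1},
    {"delta_pos": [0, 0.16, -0.166], "twist": [0, 0, 0], "claw": 1},
    {"delta_pos": [0, 0.18, -0.1774], "twist": [0, 0, 0], "claw": 1},
  ],
)

```text
clock: 18.85
ee_pos: [429.2, 282.1, 219.6]
eef_rot: [[0.862, 0.107, 0.495], [0.09, -0.994, 0.057], [0.499, -0.004, -0.867]]
wrist_force: [-0.8, 0.2, 0.5]
opening: -0.001
```

```bash
python3 - <<'E'
from arc import *
from ball import *
n=get_image("wrist");ball(n)
cv2.imwrite("pics/wrist17.png",n["color"])
off[:]=[0.1,-3.2]
arc([.45,.4,.35,.3,.25,.2,.15,.1,.05,0,-.03])
E
```

```text
[ -1.22146899 224.80892911 184.79183664] F [-0.39861386  0.24168366  0.86438059] -0.0013145553337453812
a est 0.5141519268722363 r 87.04600457832562
dpos [0.0, 0.0, 0.0] twist [-0.0011, 0.0005, -0.0006] F [-0.8  0.2  0.5] t 18.85
[ 297  135   42   40 1296] [317.60030864 154.07407407]
ball centre [ -1.2 267.5 137.9] rms 0.51 a 1.245 r 90.3
0.45 dx 0.0006 dy 0.0178 dz -0.0102
0.4 dx 0.0006 dy 0.0383 dz -0.0195
0.35 dx 0.0006 dy 0.0592 dz -0.0278
0.3 dx 0.0006 dy 0.0806 dz -0.0349
0.25 dx 0.0006 dy 0.1022 dz -0.0411
0.2 dx 0.0006 dy 0.1241 dz -0.0461
0.15 dx 0.0006 dy 0.1463 dz -0.0500
0.1 dx 0.0006 dy 0.1686 dz -0.0528
0.05 dx 0.0006 dy 0.1911 dz -0.0545
0 dx 0.0006 dy 0.2135 dz -0.0550
-0.03 dx 0.0006 dy 0.2270 dz -0.0548
```

View pics/wrist17.png

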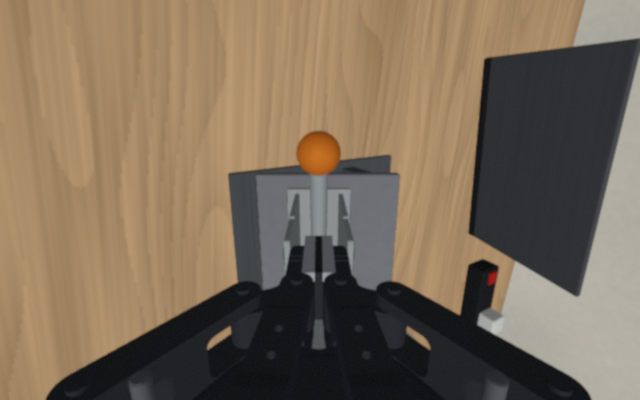

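```bash
cat >> h.py <<'E'
from scipy.spatial.transform import Rotation as Ro
def tilt(deg): # tool leaning to +y by deg about nest x
    t=np.radians(deg); z=np.array([0,-np.sin(t),-np.cos(t)]);x=np.array([1.,0,0]);return NR@np.stack([x,np.cross(z,x),z],1)
E
python3 - <<'E'
from h import *
s=load("side0.npz");P=cloud(s);print("cone_c",np.median(P[190:206,230:240].reshape(-1,3),0))
print(tilt(0)-TR)
delta(NEST+NR@[-1.2,318.7,200],tilt(0))
delta(NEST+NR@[-1.2,318.7,170],tilt(45))
delta(NEST+NR@[-1.2,318.7,152.4],tilt(45))
E
```

```text
cone_c [385.82247456 496.77494042  44.58810943]
[[0. 0. 0.]
 [0. 0. 0.]
 [0. 0. 0.]]
dpos [-0.0022, -0.4713, -0.0727] twist [-0.0011, 0.0004, -0.0006] F [ 0.7 -0.  -0.1] t 18.9
dpos [-0.002, -0.4708, 0.0773] twist [-0.2511, 0.0006, -0.0005] F [ 0.7 -0.  -0.1] t 18.9
dpos [-0.0019, -0.4705, 0.1653] twist [-0.2511, 0.0006, -0.0005] F [ 0.7 -0.  -0.1] t 18.9
```

>>> jog_arm(
  deltas=[
    {"delta_pos": [0, -0.1, -0.1], "twist": [0, 0, 0], "claw": 0.5},
    {"delta_pos": [0, -0.3, -0.1], "twist": [-0.05, 0, 0], "claw": 0.5},
    {"delta_pos": [-0.002, -0.471, -0.07], "twist": [-0.1, 0, 0], "claw": 0.5},
    {"delta_pos": [-0.002, -0.471, -0.05], "twist": [-0.15, 0, 0], "claw": 0.5},
    {"delta_pos": [-0.002, -0.471, 0.05], "twist": [-0.2, 0, 0], "claw": 0.5},
    {"delta_pos": [-0.002, -0.471, 0.077], "twist": [-0.251, 0, 0], "claw": 0.5},
    {"delta_pos": [-0.002, -0.471, 0.077], "twist": [-0.251, 0, 0], "claw": 0.5},
    {"delta_pos": [-0.002, -0.471, 0.077], "twist": [-0.251, 0, 0], "claw": 0.5},
  ],
)

```text
clock: 19.9
ee_pos: [426.7, 376.4, 207.8]
eef_rot: [[0.862, -0.277, 0.426], [0.089, -0.743, -0.663], [0.5, 0.609, -0.616]]
wrist_force: [0.4, -0.7, 0.6]
opening: 0.254
```

```bash
python3 - <<'E'
from h import *
from bench import *
from ball import ball
print(nestpose(),sense()["opening"],sense()["q"])
n=get_image("wrist");np.savez("wrist18.npz",**n);ball(n);cv2.imwrite("pics/wrist18.png",n["color"])
B=np.array([-1.2,293.7,127.4]);R=tilt(45)
delta(NEST+NR@(B+[0,25,25]),R)
delta(NEST+NR@B,R)
E
```

```text
[ -0.56552337 318.81891591 170.81388123] 0.2542188985101883 [ 62.18156392  16.59664999  73.20184962 -48.16719114 112.95122305
  58.38189789]
[300 225  35  22 580] [316.62413793 235.31034483]
ball centre [ -1.  267.8 138.1] rms 0.5 a 1.244 r 90.6
dpos [-0.0072, -0.0697, 0.07] twist [-0.0016, 0.0006, -0.0013] F [ 0.4 -1.   0.6] t 19.95
dpos [-0.0069, -0.0688, 0.2468] twist [-0.0016, 0.0006, -0.0013] F [ 0.4 -1.   0.6] t 19.95
```

View pics/wrist18.png

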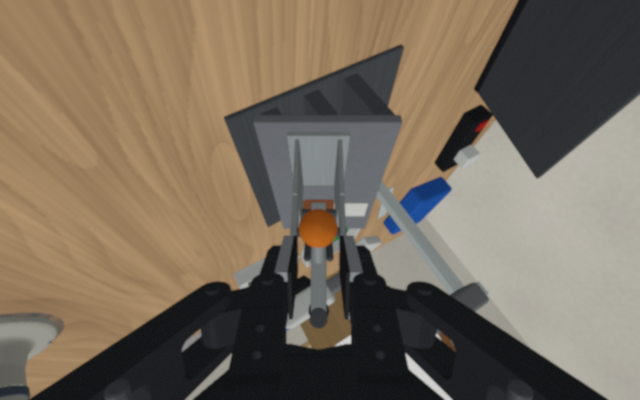

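>>> jog_arm(
  deltas=[
    {"delta_pos": [-0.007, -0.069, 0.0], "twist": [-0.0016, 0, 0], "claw": 0.7},
    {"delta_pos": [-0.007, -0.069, 0.05], "twist": [-0.0016, 0, 0], "claw": 0.7},
    {"delta_pos": [-0.007, -0.069, 0.15], "twist": [-0.0016, 0, 0], "claw": 0.7},
    {"delta_pos": [-0.007, -0.069, 0.247], "twist": [-0.0016, 0, 0], "claw": 0.7},
    {"delta_pos": [-0.007, -0.069, 0.247], "twist": [-0.0016, 0, 0], "claw": 0.7},
  ],
)

```text
clock: 20.58
ee_pos: [450.6, 352.0, 168.9]
eef_rot: [[0.862, -0.28, 0.423], [0.087, -0.74, -0.667], [0.5, 0.612, -0.613]]
wrist_force: [-0.4, -0.3, 0.6]
opening: 0.15
```

```bash
python3 - <<'E'
from h import *
from bench import *
from ball import ball
print(nestpose(),sense()["opening"],sense()["wrist_force"])
n=get_image("wrist");np.savez("wrist19.npz",**n);ball(n);cv2.imwrite("pics/wrist19.png",n["color"])
E
```

```text
[ -1.70298338 292.00585855 126.46165433] 0.14996406116333685 [-0.42097687 -0.2659192   0.58049895]
[305 282  28  26 594] [318.09259259 295.02525253]
ball centre [ -1.  267.6 138.1] rms 0.48 a 1.244 r 90.4
```

View pics/wrist19.png

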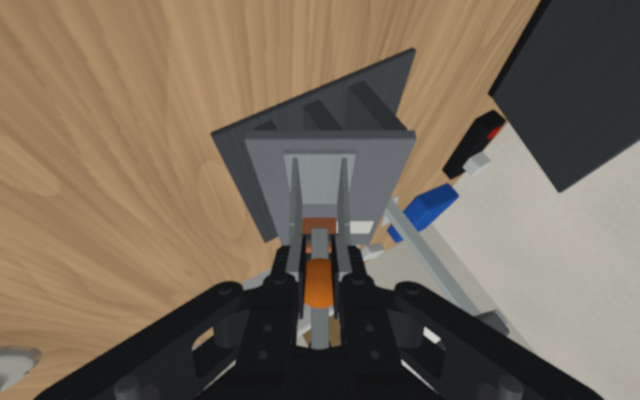

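```bash
cat > push.py <<'E'
from h import *
from bench import *
def path(l,d=22,al=12,x=-1.2,deg=45,side=1):
    s=sense();M=s["eef_rot"];t=np.radians(deg);z=np.array([-np.sin(t),-np.cos(t)]);n=np.array([-np.cos(t),np.sin(t)])*side
    print(nestpose(),"F",(NR.T@s["wrist_force"]).round(1),"t",s["clock"])
    for a in l:
        b=np.array([182,109.5])+90*np.array([np.sin(a),np.cos(a)])
        p=b-d*n-al*z
        D=M.T@(NEST+NR@[x,p[0],p[1]]-s["ee_pos"])/200
        print("%.2f"%a,D.round(4).tolist())
    print("twist",(Ro.from_matrix(M.T@tilt(deg)).as_rotvec()/np.pi).round(4))
E
python3 -c "
from push import *
path([1.25,1.2,1.15,1.1,1.05,1,.95,.9,.85,.8,.75,.7])"
```

```text
[ -1.30681999 292.78015842 127.15617652] F [-0.5 -0.4 -0. ] t 20.625
1.25 [0.0006, 0.0176, -0.0082]
1.20 [0.0006, 0.038, -0.0178]
1.15 [0.0007, 0.0588, -0.0263]
1.10 [0.0008, 0.08, -0.0338]
1.05 [0.0009, 0.1016, -0.0402]
1.00 [0.0009, 0.1234, -0.0455]
0.95 [0.001, 0.1455, -0.0497]
0.90 [0.0011, 0.1678, -0.0528]
0.85 [0.0012, 0.1902, -0.0548]
0.80 [0.0013, 0.2127, -0.0557]
0.75 [0.0014, 0.2352, -0.0554]
0.70 [0.0015, 0.2577, -0.054]
twist [ 0.0003  0.0008 -0.0013]
```

>>> jog_arm(
  deltas=[
    {"delta_pos": [0.001, 0.0176, -0.008], "twist": [0, 0, 0], "claw": 0.7},
    {"delta_pos": [0.001, 0.038, -0.018], "twist": [0, 0, 0], "claw": 0.7},
    {"delta_pos": [0.001, 0.059, -0.026], "twist": [0, 0, 0], "claw": 0.7},
    {"delta_pos": [0.001, 0.08, -0.034], "twist": [0, 0, 0], "claw": 0.7},
    {"delta_pos": [0.001, 0.1016, -0.04], "twist": [0, 0, 0], "claw": 0.7},
    {"delta_pos": [0.001, 0.123, -0.0455], "twist": [0, 0, 0], "claw": 0.7},
  ],
)

```text
clock: 21.38
ee_pos: [439.8, 340.5, 190.6]
eef_rot: [[0.861, -0.28, 0.424], [0.087, -0.74, -0.666], [0.501, 0.611, -0.613]]
wrist_force: [0.4, 0.1, 0.6]
opening: 0.148
```

```bash
python3 - <<'E'
from push import *
from ball import ball
print(sense()["opening"])
n=get_image("wrist");np.savez("wrist20.npz",**n);ball(n);cv2.imwrite("pics/wrist20.png",n["color"])
n=get_image("side");ball(n,110);cv2.imwrite("pics/side20.png",n["color"][120:270,200:360].repeat(4,0).repeat(4,1))
path([.95,.9,.85,.8,.75,.7,.65,.6,.55,.5,.45,.4])
E
```

```text
0.14842221214443285
[306 232  25  28 591] [317.91708968 245.98477157]
ball centre [ -1.1 267.7 138. ] rms 0.5 a 1.245 r 90.5
[267 177   8   8  46] [270.23913043 180.2173913 ]
ball centre [ -2.3 269.7 141.9] rms 2.68 a 1.212 r 93.7
[ -0.97537629 281.75890331 151.5182216 ] F [ 0.7  0.3 -0.4] t 21.475
0.95 [-0.001, 0.0204, -0.0026]
0.90 [-0.0009, 0.0427, -0.0058]
0.85 [-0.0008, 0.0651, -0.0078]
0.80 [-0.0007, 0.0876, -0.0087]
0.75 [-0.0006, 0.1101, -0.0084]
0.70 [-0.0005, 0.1325, -0.007]
0.65 [-0.0004, 0.1549, -0.0046]
0.60 [-0.0003, 0.1771, -0.0009]
0.55 [-0.0002, 0.1991, 0.0038]
0.50 [-0.0, 0.2208, 0.0096]
0.45 [0.0001, 0.2423, 0.0164]
0.40 [0.0002, 0.2633, 0.0244]
twist [ 0.0001  0.0008 -0.0015]
```

View pics/wrist20.png

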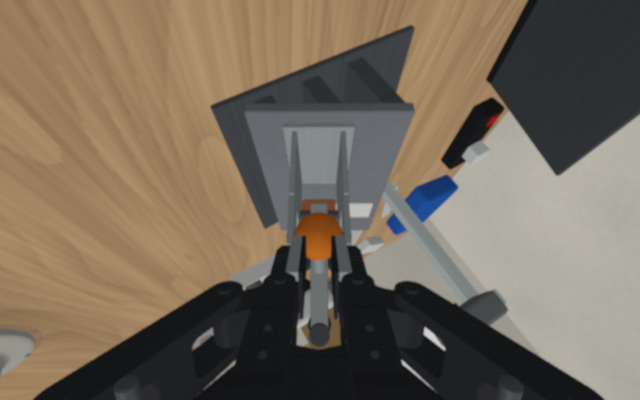

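View pics/side20.png

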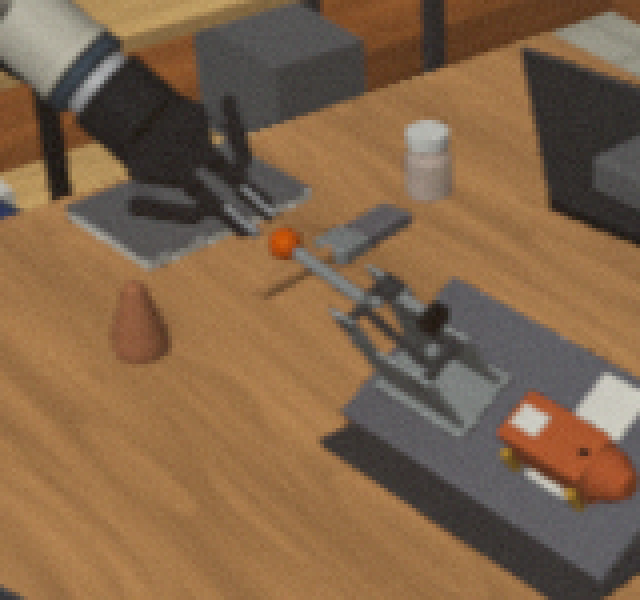

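```bash
python3 - <<'E'
from h import *
from bench import *
d=load("wrist20.npz");s=sense();M=s["eef_rot"];p=s["ee_pos"]
im=cv2.resize(d["color"][180:360,220:420],None,fx=4,fy=4,interpolation=cv2.INTER_CUBIC)
for z,col in ((0,(255,0,0)),(10,(0,255,255)),(19,(0,255,0))):
    for x in (-9,9):
        for y in (-11,11):
            u,v=proj(d,p+M@np.array([x,y,z],float));cv2.circle(im,(int((u-220)*4),int((v-180)*4)),4,col,-1)
cv2.imwrite("pics/tips.png",im[:600])
P=cloud(d);T=(P-p)@M
for (u,v) in [(293,240),(291,255),(346,240),(348,255),(294,260),(293,237)]: print(u,v,T[v,u].round(1))
E
```

```text
293 240 [-12.2 -11.8 -11.8]
291 255 [-12.1 -10.7 -24.3]
346 240 [22.5 34.6 83.1]
348 255 [ 12.7 -11.2 -25.2]
294 260 [-10.3 -12.  -30.9]
293 237 [-12.6 -11.1  -7.1]
```

View pics/tips.png

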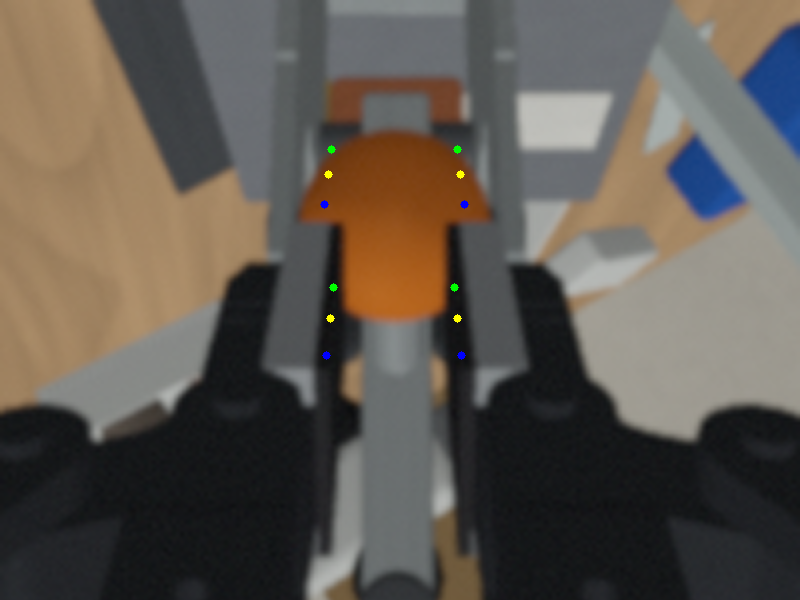

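>>> jog_arm(
  deltas=[
    {"delta_pos": [0, -0.07, 0], "twist": [0, 0, 0], "claw": 0.7},
    {"delta_pos": [0, -0.135, 0], "twist": [0, 0, 0], "claw": 0.7},
    {"delta_pos": [0, -0.135, 0.05], "twist": [0, 0, 0], "claw": 0.7},
    {"delta_pos": [0, -0.135, 0.15], "twist": [0, 0, 0], "claw": 0.7},
    {"delta_pos": [0, -0.135, 0.15], "twist": [0, 0, 0], "claw": 0.7},
    {"delta_pos": [0, -0.135, 0.15], "twist": [0, 0, 0], "claw": 0.7},
  ],
)

```text
clock: 22.22
ee_pos: [460.3, 340.0, 156.3]
eef_rot: [[0.861, -0.281, 0.424], [0.086, -0.741, -0.666], [0.502, 0.61, -0.613]]
wrist_force: [0.8, 0.0, 0.5]
opening: 0.151
```

```bash
python3 - <<'E'
from push import *
n=get_image("wrist");cv2.imwrite("pics/wrist21.png",n["color"][180:360,220:420].repeat(4,0).repeat(4,1)[:600])
path([1.25,1.2,1.15,1.1,1.05,1,.95,.9,.85,.8,.75,.7],al=-11)
E
```

```text
[ -0.58854154 279.47709686 111.62434801] F [-0.6  0.2 -0.2] t 22.275
1.25 [-0.0029, 0.0255, 0.0049]
1.20 [-0.0028, 0.0459, -0.0047]
1.15 [-0.0027, 0.0667, -0.0133]
1.10 [-0.0026, 0.0879, -0.0208]
1.05 [-0.0025, 0.1095, -0.0272]
1.00 [-0.0024, 0.1313, -0.0325]
0.95 [-0.0023, 0.1534, -0.0368]
0.90 [-0.0022, 0.1757, -0.0399]
0.85 [-0.0021, 0.1981, -0.0419]
0.80 [-0.0019, 0.2206, -0.0428]
0.75 [-0.0018, 0.2431, -0.0425]
0.70 [-0.0017, 0.2655, -0.0412]
twist [ 0.      0.0008 -0.0018]
```

View pics/wrist21.png

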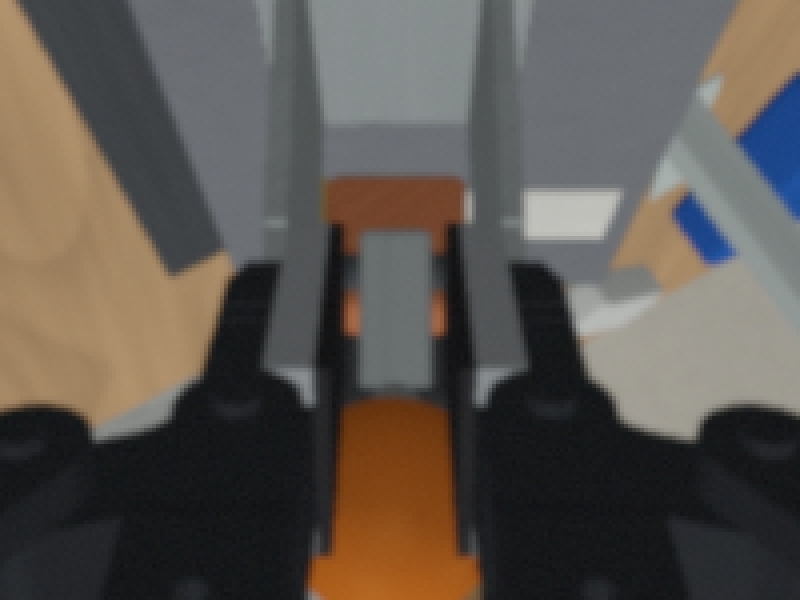

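>>> jog_arm(
  deltas=[
    {"delta_pos": [-0.002, 0.0255, 0.005], "twist": [0, 0, 0], "claw": 0.7},
    {"delta_pos": [-0.002, 0.046, -0.005], "twist": [0, 0, 0], "claw": 0.7},
    {"delta_pos": [-0.002, 0.067, -0.013], "twist": [0, 0, 0], "claw": 0.7},
    {"delta_pos": [-0.002, 0.088, -0.021], "twist": [0, 0, 0], "claw": 0.7},
    {"delta_pos": [-0.002, 0.1095, -0.027], "twist": [0, 0, 0], "claw": 0.7},
    {"delta_pos": [-0.002, 0.131, -0.0325], "twist": [0, 0, 0], "claw": 0.7},
  ],
)

```text
clock: 23.02
ee_pos: [449.7, 325.0, 176.6]
eef_rot: [[0.861, -0.281, 0.424], [0.086, -0.741, -0.666], [0.502, 0.61, -0.613]]
wrist_force: [-1.1, 2.9, 0.1]
opening: 0.147
```

```bash
python3 - <<'E'
from push import *
from ball import ball
n=get_image("wrist");np.savez("wrist22.npz",**n);ball(n);cv2.imwrite("pics/wrist22.png",n["color"][180:360,220:420].repeat(4,0).repeat(4,1)[:600])
n=get_image("side");cv2.imwrite("pics/side22.png",n["color"][120:270,200:360].repeat(4,0).repeat(4,1))
path([1,.95,.9,.85,.8,.75,.7,.65,.6,.55,.5,.45,.4],al=-11)
E
```

```text
[299 302  39  29 774] [317.9005168  316.26485788]
ball centre [ -1.2 257.3 159.1] rms 0.95 a 0.984 r 90.4
[ -0.92216413 264.99742098 135.33596206] F [0.1 0.8 0.1] t 23.125
1.00 [-0.0014, -0.0037, 0.0001]
0.95 [-0.0013, 0.0184, -0.0041]
0.90 [-0.0012, 0.0407, -0.0072]
0.85 [-0.001, 0.0631, -0.0092]
0.80 [-0.0009, 0.0855, -0.0101]
0.75 [-0.0007, 0.108, -0.0098]
0.70 [-0.0006, 0.1305, -0.0085]
0.65 [-0.0004, 0.1529, -0.006]
0.60 [-0.0003, 0.1751, -0.0023]
0.55 [-0.0001, 0.1971, 0.0024]
0.50 [0.0, 0.2188, 0.0082]
0.45 [0.0002, 0.2402, 0.0151]
0.40 [0.0003, 0.2612, 0.023]
twist [ 0.0003  0.0008 -0.002 ]
```

View pics/wrist22.png

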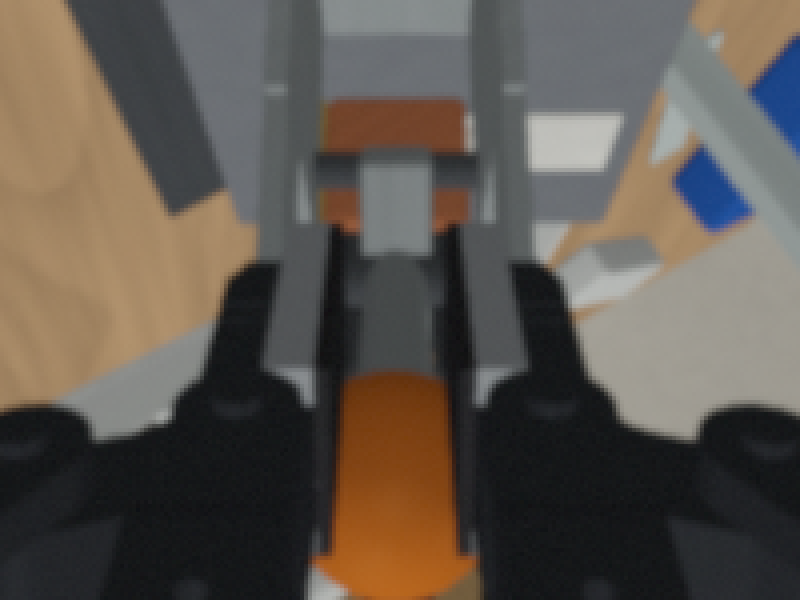

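View pics/side22.png

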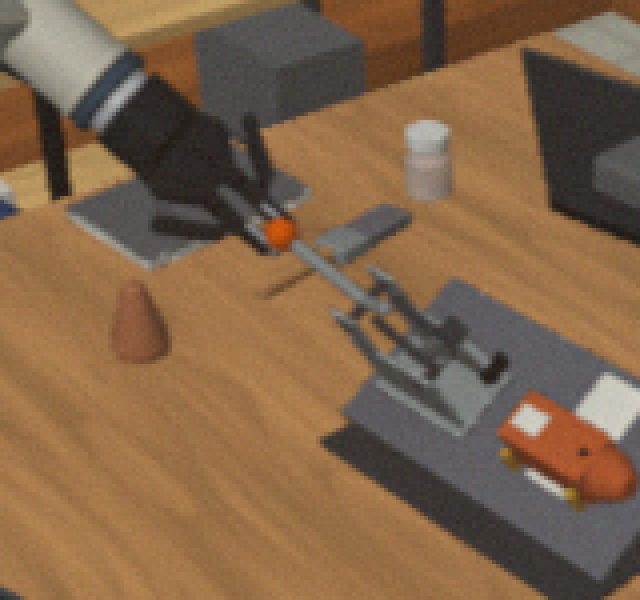

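>>> jog_arm(
  deltas=[
    {"delta_pos": [-0.001, 0.018, -0.004], "twist": [0, 0, 0], "claw": 0.7},
    {"delta_pos": [-0.001, 0.041, -0.007], "twist": [0, 0, 0], "claw": 0.7},
    {"delta_pos": [-0.001, 0.063, -0.009], "twist": [0, 0, 0], "claw": 0.7},
    {"delta_pos": [-0.001, 0.0855, -0.01], "twist": [0, 0, 0], "claw": 0.7},
    {"delta_pos": [-0.001, 0.108, -0.01], "twist": [0, 0, 0], "claw": 0.7},
    {"delta_pos": [-0.001, 0.1305, -0.0085], "twist": [0, 0, 0], "claw": 0.7},
    {"delta_pos": [0, 0.153, -0.006], "twist": [0, 0, 0], "claw": 0.7},
    {"delta_pos": [0, 0.175, -0.002], "twist": [0, 0, 0], "claw": 0.7},
    {"delta_pos": [0, 0.197, 0.002], "twist": [0, 0, 0], "claw": 0.7},
    {"delta_pos": [0, 0.219, 0.008], "twist": [0, 0, 0], "claw": 0.7},
  ],
)

```text
clock: 24.38
ee_pos: [438.0, 290.9, 202.8]
eef_rot: [[0.86, -0.282, 0.424], [0.086, -0.741, -0.666], [0.502, 0.61, -0.613]]
wrist_force: [1.3, -0.0, 0.2]
opening: 0.153
```

```bash
python3 - <<'E'
from push import *
from ball import ball
n=get_image("wrist");np.savez("wrist23.npz",**n);ball(n)
n=get_image("side");np.savez("side23.npz",**n);cv2.imwrite("pics/side23.png",n["color"][120:270,230:390].repeat(4,0).repeat(4,1))
path([.5,.45,.4,.35,.3,.25,.2,.15,.1,.05,0,-.05],al=-11)
E
```

```text
[300 302  38  27 698] [317.80802292 316.03724928]
ball centre [ -1.  223.9 188.8] rms 1.09 a 0.483 r 90.2
[ -1.08870333 232.46575516 165.60268914] F [-0.3 -1.   0.5] t 24.475
0.50 [-0.0006, -0.0032, -0.0]
0.45 [-0.0004, 0.0182, 0.0069]
0.40 [-0.0002, 0.0392, 0.0148]
0.35 [-0.0001, 0.0598, 0.0238]
0.30 [0.0001, 0.08, 0.0339]
0.25 [0.0003, 0.0996, 0.0449]
0.20 [0.0004, 0.1186, 0.0568]
0.15 [0.0006, 0.1371, 0.0698]
0.10 [0.0008, 0.1548, 0.0836]
0.05 [0.0009, 0.1719, 0.0983]
0.00 [0.0011, 0.1881, 0.1138]
-0.05 [0.0012, 0.2036, 0.1301]
twist [ 0.0004  0.0009 -0.0022]
```

View pics/side23.png

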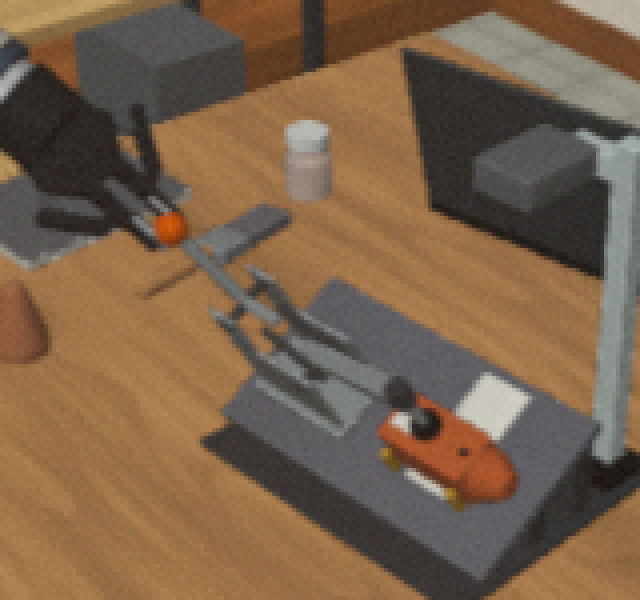

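>>> jog_arm(
  deltas=[
    {"delta_pos": [0, 0.018, 0.007], "twist": [0, 0, 0], "claw": 0.7},
    {"delta_pos": [0, 0.039, 0.015], "twist": [0, 0, 0], "claw": 0.7},
    {"delta_pos": [0, 0.06, 0.024], "twist": [0, 0, 0], "claw": 0.7},
    {"delta_pos": [0, 0.08, 0.034], "twist": [0, 0, 0], "claw": 0.7},
    {"delta_pos": [0, 0.1, 0.045], "twist": [0, 0, 0], "claw": 0.7},
    {"delta_pos": [0, 0.119, 0.057], "twist": [0, 0, 0], "claw": 0.7},
    {"delta_pos": [0, 0.137, 0.07], "twist": [0, 0, 0], "claw": 0.7},
    {"delta_pos": [0, 0.155, 0.084], "twist": [0, 0, 0], "claw": 0.7},
    {"delta_pos": [0, 0.172, 0.098], "twist": [0, 0, 0], "claw": 0.7},
    {"delta_pos": [0, 0.186, 0.112], "twist": [0, 0, 0], "claw": 0.7},
  ],
)

```text
clock: 25.72
ee_pos: [437.3, 248.7, 211.7]
eef_rot: [[0.86, -0.282, 0.425], [0.086, -0.742, -0.665], [0.503, 0.608, -0.614]]
wrist_force: [-0.0, 13.2, -0.4]
opening: 0.152
```

```bash
python3 - <<'E'
from push import *
from ball import ball
n=get_image("wrist");np.savez("wrist24.npz",**n);ball(n)
n=get_image("side");np.savez("side24.npz",**n);cv2.imwrite("pics/side24.png",n["color"][120:270,230:390].repeat(4,0).repeat(4,1))
path([.05,0,-.05],al=-11)
E
```

```text
[301 302  36  27 686] [317.81778426 315.18658892]
ball centre [ -1.2 182.5 198.9] rms 1.11 a 0.006 r 89.9
[ -1.27290936 190.93124356 175.65612362] F [ 1.1  5.1 -3.4] t 25.825
0.05 [0.0003, -0.0104, -0.0132]
0.00 [0.0004, 0.0059, 0.0023]
-0.05 [0.0005, 0.0214, 0.0185]
twist [-0.0005  0.0007 -0.0021]
```

View pics/side24.png

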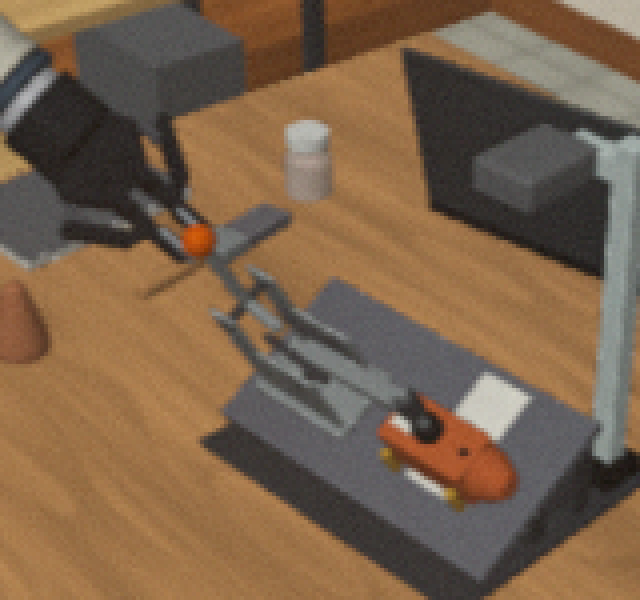

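>>> jog_arm(
  deltas=[
    {"delta_pos": [0, -0.05, 0], "twist": [0, 0, 0], "claw": 0.7},
    {"delta_pos": [0, -0.12, -0.02], "twist": [0, 0, 0], "claw": 0.5},
    {"delta_pos": [0, -0.15, -0.03], "twist": [0, 0, 0], "claw": 0.2},
    {"delta_pos": [0, -0.15, -0.03], "twist": [0, 0, 0], "claw": 0},
    {"delta_pos": [0, -0.15, -0.03], "twist": [0, 0, 0], "claw": 0},
    {"delta_pos": [0, -0.15, -0.03], "twist": [0, 0, 0], "claw": 0},
  ],
)

```text
clock: 26.58
ee_pos: [443.2, 275.0, 197.4]
eef_rot: [[0.86, -0.282, 0.425], [0.085, -0.742, -0.664], [0.503, 0.608, -0.615]]
wrist_force: [0.1, -0.0, 0.7]
opening: 0.498
```

```bash
python3 - <<'E'
from push import *
from ball import ball
n=get_image("wrist");np.savez("wrist25.npz",**n);ball(n);cv2.imwrite("pics/wrist25.png",n["color"])
n=get_image("side");np.savez("side25.npz",**n);cv2.imwrite("pics/side25.png",n["color"][120:270,230:390].repeat(4,0).repeat(4,1))
path([0],d=0,al=-14)
E
```

```text
[303 342  21   6  71] [313.97183099 344.76056338]
ball centre [ -1.8 189.4 190.7] rms 0.58 a 0.09 r 82.0
[ -0.94440912 216.29994196 158.95340641] F [ 0.  -0.6  0.3] t 26.675
0.00 [0.0007, 0.2647, 0.0474]
twist [-0.0006  0.0007 -0.0022]
```

View pics/side25.png

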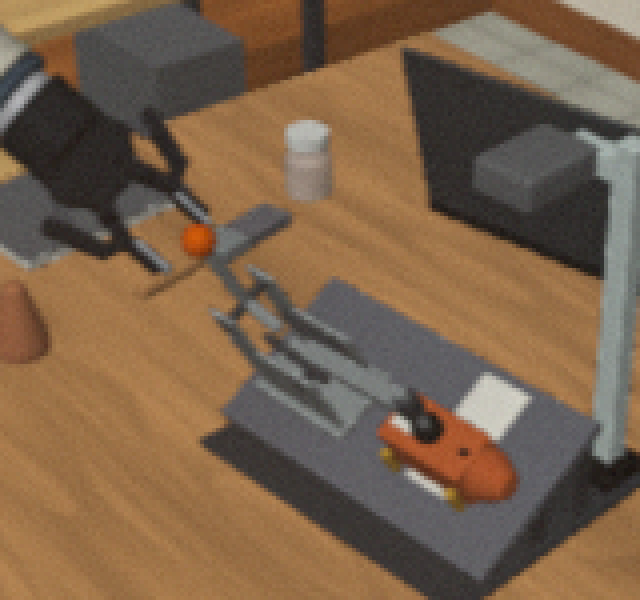

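View pics/wrist25.png

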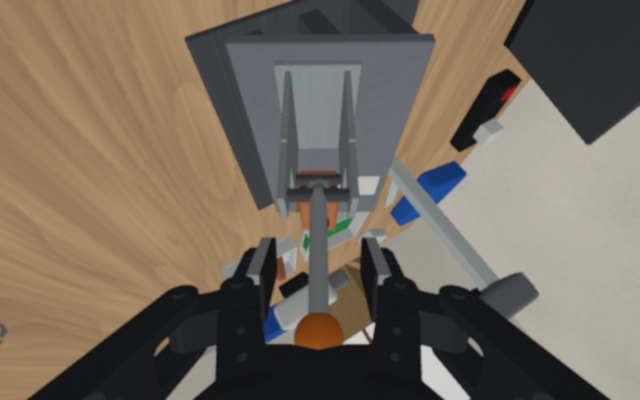

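>>> jog_arm(
  deltas=[
    {"delta_pos": [0, 0, 0], "twist": [0, 0, 0], "claw": 0},
    {"delta_pos": [0, 0, 0], "twist": [0, 0, 0], "claw": 0},
    {"delta_pos": [0, 0, 0], "twist": [0, 0, 0], "claw": 0},
    {"delta_pos": [0, 0, 0], "twist": [0, 0, 0], "claw": 0},
    {"delta_pos": [0, 0, 0], "twist": [0, 0, 0], "claw": 0},
    {"delta_pos": [0, 0, 0], "twist": [0, 0, 0], "claw": 0},
    {"delta_pos": [0, 0, 0], "twist": [0, 0, 0], "claw": 0},
    {"delta_pos": [0, 0, 0], "twist": [0, 0, 0], "claw": 0},
    {"delta_pos": [0, 0, 0], "twist": [0, 0, 0], "claw": 0},
    {"delta_pos": [0, 0, 0], "twist": [0, 0, 0], "claw": 0},
    {"delta_pos": [0, 0, 0], "twist": [0, 0, 0], "claw": 0},
    {"delta_pos": [0, 0, 0], "twist": [0, 0, 0], "claw": 0},
  ],
)

```text
clock: 28.18
ee_pos: [443.2, 275.0, 197.4]
eef_rot: [[0.86, -0.282, 0.425], [0.085, -0.743, -0.664], [0.503, 0.608, -0.615]]
wrist_force: [-0.0, -0.1, -0.3]
opening: 0.5
```

>>> jog_arm(
  deltas=[
    {"delta_pos": [0, 0, 0], "twist": [0, 0, 0], "claw": 0},
    {"delta_pos": [0, 0, 0], "twist": [0, 0, 0], "claw": 0},
    {"delta_pos": [0, 0, 0], "twist": [0, 0, 0], "claw": 0},
    {"delta_pos": [0, 0, 0], "twist": [0, 0, 0], "claw": 0},
    {"delta_pos": [0, 0, 0], "twist": [0, 0, 0], "claw": 0},
    {"delta_pos": [0, 0, 0], "twist": [0, 0, 0], "claw": 0},
    {"delta_pos": [0, 0, 0], "twist": [0, 0, 0], "claw": 0},
    {"delta_pos": [0, 0, 0], "twist": [0, 0, 0], "claw": 0},
  ],
)

```text
clock: 29.18
ee_pos: [443.2, 275.0, 197.4]
eef_rot: [[0.86, -0.282, 0.425], [0.085, -0.743, -0.664], [0.503, 0.608, -0.615]]
wrist_force: [-0.6, 0.5, 0.5]
opening: 0.499
```

```bash
python3 - <<'E'
from push import *
from wp import wpose
n=get_image("side");np.savez("side26.npz",**n)
c=n["color"].astype(int);b,g,r=c[...,0],c[...,1],c[...,2]
for k in ("side24.npz","side25.npz","side26.npz"):
    c=load(k)["color"].astype(int);m=(c[...,2]>150)&(c[...,1]<120)&(c[...,0]<70);m[:170]=0;m[195:]=0;m[:,:260]=0;m[:,300:]=0
    v,u=np.nonzero(m);print(k,u.mean(),v.mean(),m.sum())
path([0],d=0,al=-14)
E
```

```text
side24.npz 279.1857142857143 181.21428571428572 70
side25.npz 279.0581395348837 180.6046511627907 86
side26.npz 278.4651162790698 181.12790697674419 86
[ -0.94126521 216.29615386 158.96586962] F [ 0.3 -0.5 -0. ] t 29.225
0.00 [0.0007, 0.2647, 0.0474]
twist [-0.0006  0.0007 -0.0022]
```

>>> jog_arm(
  deltas=[
    {"delta_pos": [0, 0.08, 0.047], "twist": [0, 0, 0], "claw": 0},
    {"delta_pos": [0, 0.16, 0.047], "twist": [0, 0, 0], "claw": 0},
    {"delta_pos": [0, 0.22, 0.047], "twist": [0, 0, 0], "claw": 0},
    {"delta_pos": [0.0, 0.265, 0.047], "twist": [0, 0, 0], "claw": 0},
    {"delta_pos": [0.0, 0.265, 0.047], "twist": [0, 0, 0], "claw": 0},
  ],
  squeeze=60,
)

```text
clock: 29.85
ee_pos: [432.2, 229.4, 224.4]
eef_rot: [[0.86, -0.282, 0.426], [0.085, -0.743, -0.664], [0.504, 0.607, -0.615]]
wrist_force: [0.9, 0.3, -0.4]
opening: 0.498
```

```bash
python3 - <<'E'
from push import *
from ball import ball
n=get_image("wrist");np.savez("wrist27.npz",**n);ball(n);cv2.imwrite("pics/wrist27.png",n["color"])
path([0],d=0,al=-14)
E
```

```text
[ 291  260   52   31 1148] [315.96689895 274.40766551]
ball centre [ -1.2 182.6 198.8] rms 0.48 a 0.007 r 89.8
[ -1.25389266 172.18747035 189.79929839] F [-0.7  0.8 -0.3] t 29.9
0.00 [0.0003, -0.0004, 0.001]
twist [-0.0008  0.0007 -0.0024]
```

View pics/wrist27.png

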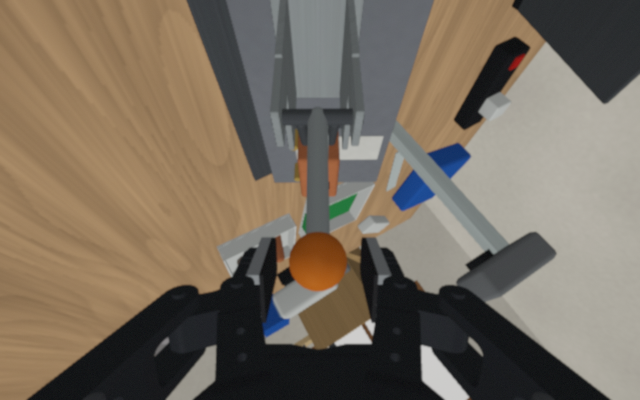

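>>> jog_arm(
  deltas=[
    {"delta_pos": [0, 0, 0], "twist": [0, 0, 0], "claw": 0.3},
    {"delta_pos": [0, 0, 0], "twist": [0, 0, 0], "claw": 1},
    {"delta_pos": [0, 0, 0], "twist": [0, 0, 0], "claw": 1},
    {"delta_pos": [0, 0, 0], "twist": [0, 0, 0], "claw": 1},
  ],
  squeeze=60,
)

```text
clock: 30.4
ee_pos: [432.2, 229.9, 223.8]
eef_rot: [[0.86, -0.281, 0.426], [0.086, -0.743, -0.663], [0.503, 0.607, -0.615]]
wrist_force: [-1.7, 3.8, 1.0]
opening: 0.287
```

```bash
python3 - <<'E'
from push import *
from ball import ball
n=get_image("wrist");ball(n);print(sense()["opening"])
path([0,.03,.06,.1,.15,.2,.25,.3,.35,.4,.45,.5,.55,.6],d=0,al=-14)
E
```

```text
[ 293  263   50   29 1102] [316.60526316 276.48366606]
ball centre [ -1.2 182.5 198.9] rms 0.47 a 0.006 r 89.9
0.2926718300359481
[ -1.31739911 172.59255576 189.66885329] F [0.3 4.5 2.4] t 30.45
0.00 [0.0006, 0.0015, 0.002]
0.03 [0.0005, -0.0082, -0.0074]
0.06 [0.0004, -0.0182, -0.0165]
0.10 [0.0003, -0.032, -0.0281]
0.15 [0.0002, -0.0498, -0.0418]
0.20 [0.0, -0.0682, -0.0547]
0.25 [-0.0002, -0.0873, -0.0666]
0.30 [-0.0003, -0.107, -0.0775]
0.35 [-0.0005, -0.1272, -0.0874]
0.40 [-0.0006, -0.1478, -0.0963]
0.45 [-0.0008, -0.1689, -0.1042]
0.50 [-0.001, -0.1904, -0.111]
0.55 [-0.0011, -0.2121, -0.1167]
0.60 [-0.0013, -0.2341, -0.1213]
twist [-0.001   0.0006 -0.0022]
```

Gripped; now swing it open, gently.

>>> jog_arm(
  deltas=[
    {"delta_pos": [0, -0.008, -0.0074], "twist": [0, 0, 0], "claw": 1},
    {"delta_pos": [0, -0.018, -0.0165], "twist": [0, 0, 0], "claw": 1},
    {"delta_pos": [0, -0.032, -0.028], "twist": [0, 0, 0], "claw": 1},
    {"delta_pos": [0, -0.05, -0.042], "twist": [0, 0, 0], "claw": 1},
    {"delta_pos": [0, -0.068, -0.055], "twist": [0, 0, 0], "claw": 1},
    {"delta_pos": [0, -0.087, -0.067], "twist": [0, 0, 0], "claw": 1},
    {"delta_pos": [0, -0.107, -0.0775], "twist": [0, 0, 0], "claw": 1},
    {"delta_pos": [0, -0.127, -0.087], "twist": [0, 0, 0], "claw": 1},
    {"delta_pos": [0, -0.148, -0.096], "twist": [0, 0, 0], "claw": 1},
    {"delta_pos": [0, -0.169, -0.104], "twist": [0, 0, 0], "claw": 1},
    {"delta_pos": [0, -0.19, -0.111], "twist": [0, 0, 0], "claw": 1},
  ],
)

```text
clock: 31.82
ee_pos: [433.9, 272.7, 213.0]
eef_rot: [[0.861, -0.28, 0.425], [0.087, -0.743, -0.664], [0.502, 0.609, -0.615]]
wrist_force: [15.2, -6.4, -19.1]
opening: 0.288
```

```bash
python3 - <<'E'
from push import *
from ball import ball
n=get_image("wrist");ball(n);print(sense()["opening"])
n=get_image("side");np.savez("side28.npz",**n);cv2.imwrite("pics/side28.png",n["color"][120:270,230:390].repeat(4,0).repeat(4,1))
path([.5,.55,.6,.65,.7,.75,.8,.85,.9,.95,1,1.05,1.1,1.15,1.2,1.25,1.28],d=0,al=-14)
E
```

```text
[ 293  273   50   29 1078] [317.25510204 286.48608534]
ball centre [ -1.1 220.2 190.6] rms 0.46 a 0.437 r 90.1
0.2905197804966628
[ -1.42366574 215.578154   176.24864118] F [  3.3  -4.9 -12.8] t 31.925
0.50 [0.0011, 0.0094, -0.0071]
0.55 [0.0011, -0.0124, -0.0128]
0.60 [0.001, -0.0344, -0.0175]
0.65 [0.0009, -0.0566, -0.021]
0.70 [0.0008, -0.079, -0.0234]
0.75 [0.0007, -0.1014, -0.0246]
0.80 [0.0007, -0.1239, -0.0248]
0.85 [0.0006, -0.1464, -0.0238]
0.90 [0.0005, -0.1688, -0.0217]
0.95 [0.0005, -0.1911, -0.0185]
1.00 [0.0004, -0.2132, -0.0142]
1.05 [0.0003, -0.235, -0.0087]
1.10 [0.0003, -0.2565, -0.0022]
1.15 [0.0002, -0.2777, 0.0053]
1.20 [0.0001, -0.2985, 0.014]
1.25 [0.0001, -0.3188, 0.0236]
1.28 [0.0001, -0.3308, 0.0299]
twist [-0.0012  0.0005 -0.0011]
```

View pics/side28.png

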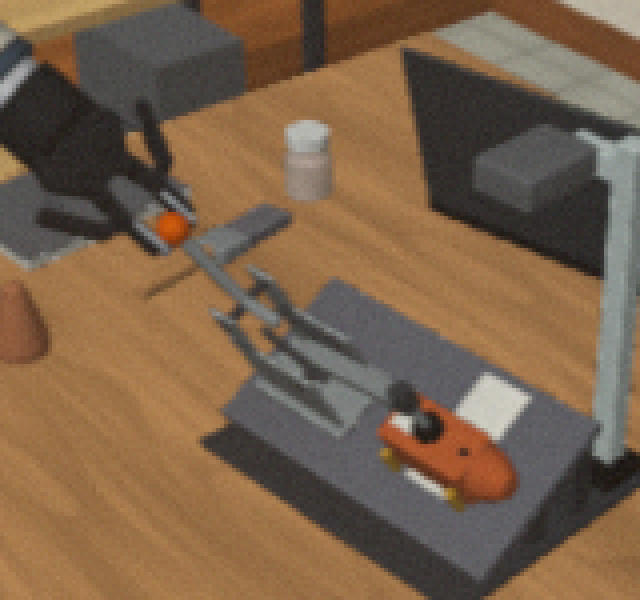

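>>> jog_arm(
  deltas=[
    {"delta_pos": [0, 0.02, 0], "twist": [0, 0, 0], "claw": 1},
    {"delta_pos": [0, 0.02, 0], "twist": [0, 0, 0], "claw": 0.3},
    {"delta_pos": [0, 0.02, 0], "twist": [0, 0, 0], "claw": 0},
    {"delta_pos": [0, 0.02, -0.1], "twist": [0, 0, 0], "claw": 0},
    {"delta_pos": [0, 0.02, -0.22], "twist": [0, 0, 0], "claw": 0},
    {"delta_pos": [0, 0.1, -0.25], "twist": [0, 0, 0], "claw": 0.3},
    {"delta_pos": [0, 0.17, -0.25], "twist": [0, 0, 0], "claw": 0.7},
    {"delta_pos": [0, 0.17, -0.25], "twist": [0, 0, 0], "claw": 0.7},
  ],
)

```text
clock: 32.92
ee_pos: [403.4, 280.5, 264.9]
eef_rot: [[0.86, -0.279, 0.427], [0.087, -0.745, -0.662], [0.502, 0.607, -0.616]]
wrist_force: [-0.1, -0.1, -0.5]
opening: 0.15
```

```bash
python3 - <<'E'
from push import *
from ball import ball
n=get_image("wrist");np.savez("wrist29.npz",**n);cv2.imwrite("pics/wrist29.png",n["color"]);ball(n);print(sense()["opening"])
n=get_image("side");np.savez("side29.npz",**n);cv2.imwrite("pics/side29.png",n["color"][120:270,230:390].repeat(4,0).repeat(4,1));ball(n,110)
E
```

```text
[297 180  39  26 745] [316.15167785 192.2738255 ]
ball centre [ -1.  217.1 192.1] rms 0.5 a 0.399 r 90.2
0.15194473529775537
[269 173   9   8  53] [272.81132075 176.58490566]
ball centre [ -2.5 218.2 193.8] rms 2.21 a 0.403 r 92.2
```

View pics/side29.png

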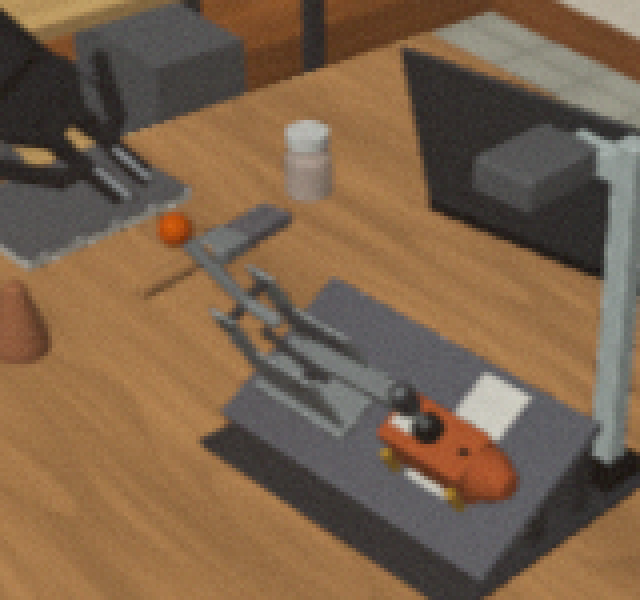

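View pics/wrist29.png

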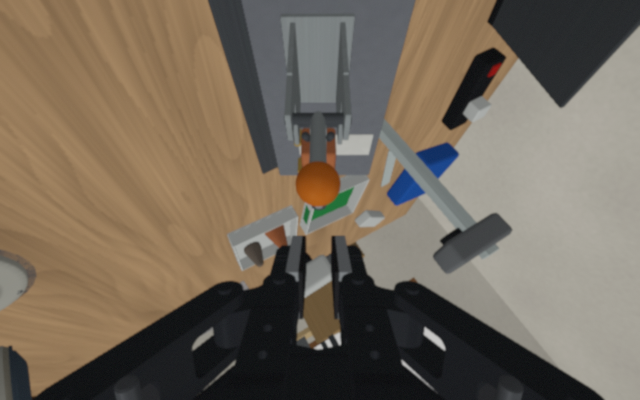

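```bash
python3 - <<'E'
from push import *
path([.4],d=28,al=25,x=-1.1,side=-1)
path([.4],d=28,al=-11,x=-1.1,side=-1)
E
```

```text
[ -1.52523538 226.16523036 235.6419503 ] F [-0.1 -0.7 -0.1] t 33.025
0.40 [0.0023, 0.0196, 0.0601]
twist [-0.0012  0.0006 -0.0012]
[ -1.52523538 226.16523036 235.6419503 ] F [-0.1 -0.7 -0.1] t 33.025
0.40 [0.0026, 0.0203, 0.2401]
twist [-0.0012  0.0006 -0.0012]
```

>>> jog_arm(
  deltas=[
    {"delta_pos": [0.003, 0.03, 0], "twist": [0, 0, 0], "claw": 0.7},
    {"delta_pos": [0.003, 0.03, 0.08], "twist": [0, 0, 0], "claw": 0.7},
    {"delta_pos": [0.003, 0.025, 0.17], "twist": [0, 0, 0], "claw": 0.7},
    {"delta_pos": [0.003, 0.02, 0.24], "twist": [0, 0, 0], "claw": 0.7},
    {"delta_pos": [0.003, 0.02, 0.24], "twist": [0, 0, 0], "claw": 0.7},
  ],
)

```text
clock: 33.65
ee_pos: [423.5, 244.7, 235.4]
eef_rot: [[0.862, -0.278, 0.424], [0.088, -0.742, -0.665], [0.5, 0.61, -0.615]]
wrist_force: [-0.4, 0.6, -0.5]
opening: 0.151
```

```bash
python3 - <<'E'
from push import *
from ball import ball
n=get_image("wrist");np.savez("wrist30.npz",**n);cv2.imwrite("pics/wrist30.png",n["color"]);ball(n)
path([.4,.45,.5,.55,.6,.65,.7,.75,.8,.85,.9,.95,1,1.05,1.1,1.15,1.2,1.25,1.3],d=22,al=-11,x=-1.1,side=-1)
E
```

```text
[ 291  203   55   35 1410] [317.60283688 219.69574468]
ball centre [ -1.1 217.1 192. ] rms 0.45 a 0.4 r 90.1
[ -1.28469383 188.79163205 203.89279739] F [-0.5  0.4  0.1] t 33.7
0.40 [0.0008, -0.0306, -0.0042]
0.45 [0.0007, -0.0516, -0.0121]
0.50 [0.0006, -0.0731, -0.0189]
0.55 [0.0005, -0.0948, -0.0246]
0.60 [0.0004, -0.1168, -0.0292]
0.65 [0.0003, -0.1391, -0.0328]
0.70 [0.0003, -0.1614, -0.0352]
0.75 [0.0002, -0.1839, -0.0365]
0.80 [0.0001, -0.2064, -0.0367]
0.85 [0.0, -0.2289, -0.0357]
0.90 [-0.0, -0.2513, -0.0337]
0.95 [-0.0001, -0.2735, -0.0305]
1.00 [-0.0002, -0.2956, -0.0262]
1.05 [-0.0002, -0.3175, -0.0208]
1.10 [-0.0003, -0.339, -0.0143]
1.15 [-0.0004, -0.3602, -0.0068]
1.20 [-0.0004, -0.381, 0.0018]
1.25 [-0.0005, -0.4013, 0.0115]
1.30 [-0.0005, -0.4211, 0.0221]
twist [-0.0008  0.0009 -0.0011]
```

View pics/wrist30.png

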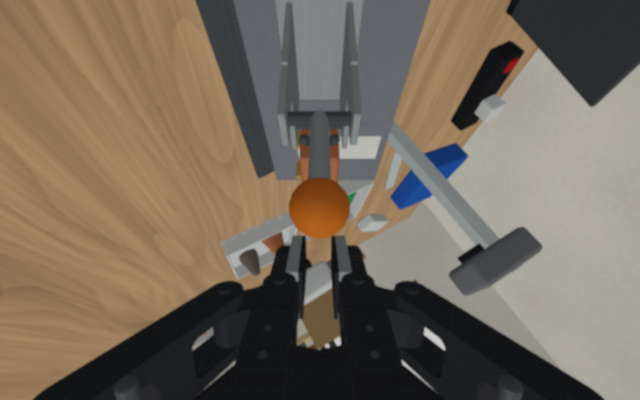

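>>> jog_arm(
  deltas=[
    {"delta_pos": [0.001, -0.0306, -0.004], "twist": [0, 0, 0], "claw": 0.7},
    {"delta_pos": [0.001, -0.052, -0.012], "twist": [0, 0, 0], "claw": 0.7},
    {"delta_pos": [0, -0.073, -0.019], "twist": [0, 0, 0], "claw": 0.7},
    {"delta_pos": [0, -0.095, -0.025], "twist": [0, 0, 0], "claw": 0.7},
    {"delta_pos": [0, -0.117, -0.029], "twist": [0, 0, 0], "claw": 0.7},
    {"delta_pos": [0, -0.139, -0.033], "twist": [0, 0, 0], "claw": 0.7},
    {"delta_pos": [0, -0.161, -0.035], "twist": [0, 0, 0], "claw": 0.7},
    {"delta_pos": [0, -0.184, -0.0365], "twist": [0, 0, 0], "claw": 0.7},
    {"delta_pos": [0, -0.206, -0.037], "twist": [0, 0, 0], "claw": 0.7},
    {"delta_pos": [0, -0.229, -0.036], "twist": [0, 0, 0], "claw": 0.7},
    {"delta_pos": [0, -0.251, -0.034], "twist": [0, 0, 0], "claw": 0.7},
  ],
)

```text
clock: 35.08
ee_pos: [434.6, 287.3, 209.4]
eef_rot: [[0.861, -0.278, 0.425], [0.088, -0.743, -0.664], [0.5, 0.609, -0.615]]
wrist_force: [-1.1, -0.3, 1.5]
opening: 0.152
```

```bash
python3 - <<'E'
from push import *
from ball import ball
n=get_image("wrist");ball(n)
n=get_image("side");cv2.imwrite("pics/side31.png",n["color"][120:270,230:390].repeat(4,0).repeat(4,1))
path([.9,.95,1,1.05,1.1,1.15,1.2,1.25,1.3],d=22,al=-11,x=-1.1,side=-1)
E
```

```text
[ 290  212   54   34 1372] [316.03644315 228.05685131]
ball centre [ -1.1 253.6 164.2] rms 0.49 a 0.915 r 90.4
[ -1.28492791 229.38257513 172.53055269] F [-0.2  0.3 -0. ] t 35.175
0.90 [0.0009, 0.0032, -0.0017]
0.95 [0.0009, -0.0191, 0.0015]
1.00 [0.0008, -0.0411, 0.0058]
1.05 [0.0008, -0.063, 0.0112]
1.10 [0.0007, -0.0845, 0.0177]
1.15 [0.0007, -0.1057, 0.0252]
1.20 [0.0007, -0.1265, 0.0338]
1.25 [0.0007, -0.1468, 0.0434]
1.30 [0.0006, -0.1667, 0.0541]
twist [-0.0008  0.0009 -0.0008]
```

View pics/side31.png

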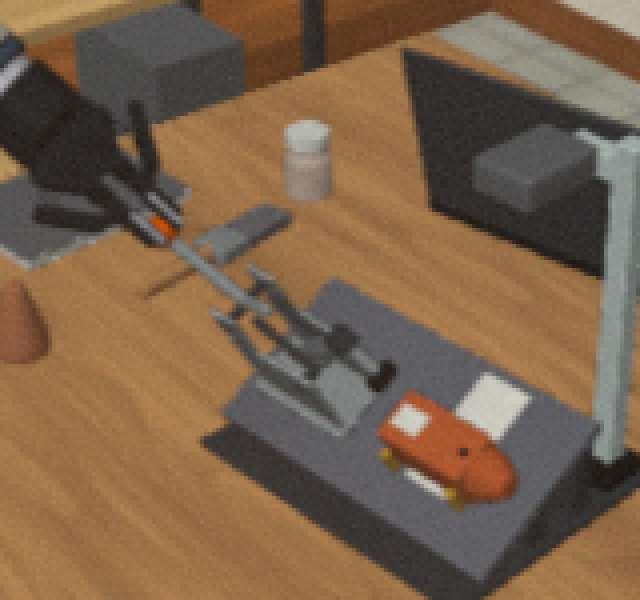

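>>> jog_arm(
  deltas=[
    {"delta_pos": [0.001, -0.019, 0.0015], "twist": [0, 0, 0], "claw": 0.7},
    {"delta_pos": [0.001, -0.041, 0.006], "twist": [0, 0, 0], "claw": 0.7},
    {"delta_pos": [0.001, -0.063, 0.011], "twist": [0, 0, 0], "claw": 0.7},
    {"delta_pos": [0.001, -0.0845, 0.018], "twist": [0, 0, 0], "claw": 0.7},
    {"delta_pos": [0.001, -0.106, 0.025], "twist": [0, 0, 0], "claw": 0.7},
    {"delta_pos": [0.001, -0.1265, 0.034], "twist": [0, 0, 0], "claw": 0.7},
    {"delta_pos": [0.001, -0.146, 0.043], "twist": [0, 0, 0], "claw": 0.7},
    {"delta_pos": [0.001, -0.146, 0.043], "twist": [0, 0, 0], "claw": 0.7},
  ],
)

```text
clock: 36.17
ee_pos: [446.6, 303.1, 185.9]
eef_rot: [[0.862, -0.278, 0.425], [0.088, -0.742, -0.665], [0.5, 0.61, -0.615]]
wrist_force: [-2.1, -1.4, 0.7]
opening: 0.15
```

>>> jog_arm(
  deltas=[
    {"delta_pos": [0, 0.08, 0], "twist": [0, 0, 0], "claw": 0.7},
    {"delta_pos": [0, 0.15, -0.05], "twist": [0, 0, 0], "claw": 0.7},
    {"delta_pos": [0, 0.15, -0.25], "twist": [0, 0, 0], "claw": 0.7},
    {"delta_pos": [0, 0.15, -0.5], "twist": [0, 0, 0], "claw": 0.7},
    {"delta_pos": [0, 0.15, -0.65], "twist": [0, 0, 0], "claw": 0.7},
    {"delta_pos": [0, 0.15, -0.65], "twist": [0, 0, 0], "claw": 0.7},
    {"delta_pos": [0, 0.15, -0.65], "twist": [0, 0, 0], "claw": 0.7},
  ],
)

```text
clock: 37.05
ee_pos: [383.2, 367.1, 283.8]
eef_rot: [[0.862, -0.278, 0.425], [0.089, -0.742, -0.665], [0.5, 0.61, -0.615]]
wrist_force: [0.6, 0.7, -0.2]
opening: 0.149
```

```bash
python3 - <<'E'
from push import *
from ball import ball
from wp import wpose
n=get_image("wrist");np.savez("wrist32.npz",**n);cv2.imwrite("pics/wrist32.png",n["color"]);ball(n)
n=get_image("side");np.savez("side32.npz",**n);cv2.imwrite("pics/side32.png",n["color"][120:270,230:390].repeat(4,0).repeat(4,1))
print(sense()["wrist_force"])
E
```

```text
[304 121  28  22 481] [317.28898129 131.20790021]
ball centre [ -1.  267.9 137.4] rms 0.51 a 1.252 r 90.5
[-0.91660969  0.33349801 -0.40704292]
```

View pics/side32.png

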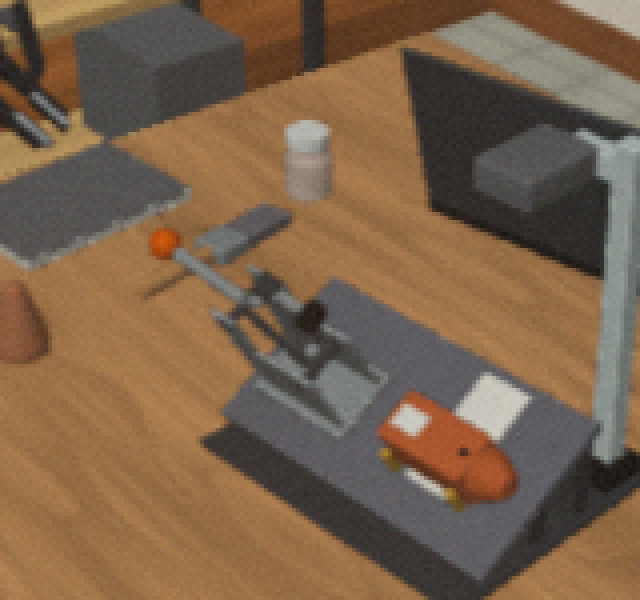

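View pics/wrist32.png

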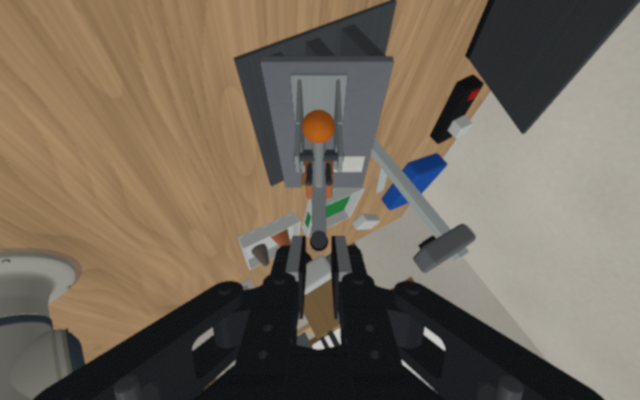

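```bash
python3 - <<'E'
from h import *
def m(f):
    d=load(f);c=d["color"].astype(int);k=(c[...,2]-c[...,0]>60)&(c[...,1]<110);q=np.zeros(k.shape,bool);q[212:248,322:362]=1;k&=q
    v,u=np.nonzero(k);P=(cloud(d)[k]-NEST)@NR
    mm=cv2.moments(k.astype(np.uint8),True);ang=.5*np.degrees(np.arctan2(2*mm['mu11'],mm['mu20']-mm['mu02']))
    print(f,k.sum(),u.mean().round(2),v.mean().round(2),"ang",round(ang,2),np.median(P,0).round(1))
m("side13.npz") if __import__("os").path.exists("side13.npz") else None
for f in ("side32.npz",): m(f)
for f in ("side28.npz","side29.npz"): m(f)
d=load("side32.npz");P=cloud(d);N=(P-NEST)@NR
k=(N[...,2]>40)&(N[...,2]<56)&(abs(N[...,0])<35)&(abs(N[...,1])<60);k[:205]=0
v,u=np.nonzero(k);q=np.array([(plane(d,a,b,NR[:,2],NEST+48*NR[:,2])-NEST)@NR for a,b in zip(u,v)]).astype(np.float32)
print(cv2.minAreaRect(q[:,:2]),len(q))
for i in range(2):pass
E
```

```text
side32.npz 474 342.42 233.13 ang 30.37 [ -7.7 -28.1  47.2]
side28.npz 432 343.01 234.03 ang 25.07 [-10.4 -32.3  46.9]
side29.npz 430 343.14 234.01 ang 25.4 [-10.2 -33.2  47.3]Traceback (most recent call last):
  File "<stdin>", line 13, in <module>
cv2.error: OpenCV(4.12.0) /io/opencv/modules/imgproc/src/convhull.cpp:143: error: (-215:Assertion failed) total >= 0 && (depth == CV_32F || depth == CV_32S) in function 'convexHull'
```

```bash
python3 - <<'E'
from h import *
print(nestpose())
delta(NEST+NR@[0,180,240],tilt(0))
E
```

```text
[ -1.0995852  313.60977808 258.33098896]
dpos [0.0082, 0.4078, 0.537] twist [0.2499, 0.0008, -0.001] F [-0.9  0.3 -0.4] t 37.15
```

>>> jog_arm(
  deltas=[
    {"delta_pos": [0, 0.08, 0.08], "twist": [0.05, 0, 0], "claw": 0.7},
    {"delta_pos": [0, 0.16, 0.2], "twist": [0.1, 0, 0], "claw": 0.7},
    {"delta_pos": [0, 0.24, 0.3], "twist": [0.15, 0, 0], "claw": 0.7},
    {"delta_pos": [0.004, 0.32, 0.42], "twist": [0.2, 0, 0], "claw": 0.7},
    {"delta_pos": [0.008, 0.408, 0.537], "twist": [0.25, 0, 0], "claw": 0.7},
    {"delta_pos": [0.008, 0.408, 0.537], "twist": [0.25, 0, 0], "claw": 0.7},
    {"delta_pos": [0.008, 0.408, 0.537], "twist": [0.25, 0, 0], "claw": 0.7},
  ],
)

```text
clock: 38.02
ee_pos: [407.7, 233.6, 267.7]
eef_rot: [[0.862, 0.1, 0.496], [0.086, -0.995, 0.051], [0.499, -0.002, -0.867]]
wrist_force: [0.2, 0.2, 0.1]
opening: 0.149
```

```bash
python3 - <<'E'
from h import *
print(nestpose())
delta(NEST+NR@[-3,0,240],tilt(0))
E
```

```text
[-1.46869667e-01  1.78906378e+02  2.39719382e+02]
dpos [-0.0088, 0.8946, 0.0001] twist [0.0005, 0.0004, -0.002] F [0.2 0.2 0.1] t 38.02
```

>>> jog_arm(
  deltas=[
    {"delta_pos": [-0.009, 0.2, 0], "twist": [0, 0, 0], "claw": 0.7},
    {"delta_pos": [-0.009, 0.45, 0], "twist": [0, 0, 0], "claw": 0.7},
    {"delta_pos": [-0.009, 0.7, 0], "twist": [0, 0, 0], "claw": 0.7},
    {"delta_pos": [-0.009, 0.9, 0], "twist": [0, 0, 0], "claw": 0.7},
    {"delta_pos": [-0.009, 1.0, 0], "twist": [0, 0, 0], "claw": 0.7},
    {"delta_pos": [-0.009, 1.0, 0], "twist": [0, 0, 0], "claw": 0.7},
  ],
)

```text
clock: 38.78
ee_pos: [432.0, 35.1, 266.8]
eef_rot: [[0.867, 0.1, 0.488], [0.086, -0.995, 0.051], [0.491, -0.002, -0.871]]
wrist_force: [0.2, -0.1, 0.3]
opening: 0.151
```

>>> jog_arm(
  deltas=[
    {"delta_pos": [0, 0.2, 0], "twist": [0, 0, 0], "claw": 0.7},
    {"delta_pos": [0, 0.4, 0.1], "twist": [0, 0, 0], "claw": 0.7},
    {"delta_pos": [0, 0.4, 0.13], "twist": [0, 0, 0], "claw": 0.7},
    {"delta_pos": [0, 0.4, 0.13], "twist": [0, 0, 0], "claw": 0.7},
  ],
)

```text
clock: 39.28
ee_pos: [452.8, -41.2, 242.8]
eef_rot: [[0.868, 0.103, 0.486], [0.088, -0.995, 0.053], [0.489, -0.004, -0.872]]
wrist_force: [-0.8, -0.2, -0.5]
opening: 0.153
```

```bash
python3 - <<'E'
from wp import *
from bench import *
print(nestpose())
n=get_image("wrist");np.savez("wrist33.npz",**n);cv2.imwrite("pics/wrist33.png",n["color"])
wpose(n,(10,190,270,380))
E
```

```text
[  0.99080633 -99.17089847 210.29135288]
top z 47.785948713078916 5605
-40 -24.5 22.2
-32 -24.3 22.0
-24 -25.0 21.9
-16 -24.8 21.7
-8 -24.6 21.6
0 -24.3 22.4
8 -25.0 22.2
16 -24.8 22.0
24 -24.6 21.9
32 -24.3 21.7
40 -25.0 21.6
mid x -1.36 angle rad -0.0024 y max 41.9 ymin -66.6
```

View pics/wrist33.png

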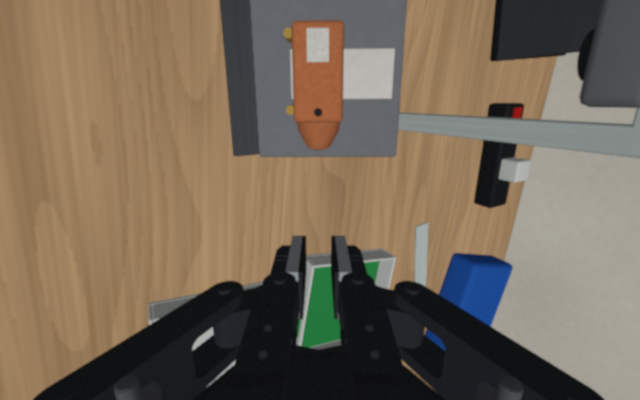

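```bash
python3 -c "
from bench import *
print(hand_in())"
```

```text
the job is handed in; nothing more can be done
None
```

The loom weight is on the cradle, slip side up and against both pins. The clamp was locked on it and swung open again, and the job was handed in at about 39 s of robot time. `hand_in()` gives no verdict, so the results below are my own measurements.

**Placing:** I gripped the weight across its x, lowered it square to the slope until it touched, slid it down against the pins and released it. There was no drop.

**Locking:** The knob stayed at 0.007 rad with the gripper clear of it for about 3 s, with the pad on the weight. I could not read the pad's pressing force directly.

**Last checks:**

| Check | Measured | Limit |
|---|---|---|
| Weight middle, x of nest | −1.4 mm | −4 to 3 mm |
| Weight angle to the band | −0.002 rad | 0.07 rad |
| Upper face above the plate | 47.8 mm (middle about 24 mm) | middle below 28 mm |
| Weight middle, y of nest | about −1 to −3 mm, judged from its end edge | ±12 mm |
| Clamp handle | 1.25 rad | above 1.05 rad |

- **Before and after clamping:** the weight measured the same both times.
- **Cones:** I never went near any of the three. I did not measure them at the end.
- **Robot:** it was clear of everything at hand-in.

**What went wrong or disagreed:**
- **Fingertips:** they turned out to be about 23 mm shorter than stated, at roughly −4 mm from the TCP instead of +19 mm.
- **Knob grips:** my first two grips on the knob slipped off because of this, each time before the clamp reached the weight. I then closed the clamp by pushing the knob with the nearly shut fingers.
- **Opening:** a third grip unlocked the clamp but the ball began to slide, so I finished opening it by pushing.
- **First contact:** the weight met the plate 2.4 mm earlier than calculated, with a force peak of about 41 N at the wrist (limit 120 N).

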